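Hanging valves onto sloped inspection rests

TASK

Take the long plain brass valve and the short plain brass valve off their pegs and lay each on the sloped two-rod rest of its own length, eye uphill and foot against the stop. Set them down, do not let them fall or touch the bench. Leave the tee valve hanging and the bottle, jar and bin where they are.

Things in the scene. Friction and masses are not known exactly. Their poses are not given: they have to be found in the camera images.
- valve_long: the long plain valve, 0.26 to 0.40 kg, hanging by its eye on one of the three pegs: brass cylinder, diameter 28, length 110 mm. Origin: centre of the foot (lower end face); z: up its axis to a flat steel eye on the top end, a frame 6 mm thick (x), 20 wide (y), 110 to 136 mm from the foot, its opening 12 wide, from 113.5 to 131.5 mm.
- valve_short: the short plain valve, 0.18 to 0.28 kg, hanging on another peg: brass cylinder, diameter 28, length 75 mm. Origin: centre of the foot (lower end face); z: up its axis to a flat steel eye on the top end, a frame 6 mm thick (x), 20 wide (y), 75 to 101 mm from the foot, its opening 12 wide, from 78.5 to 96.5 mm.
- valve_tee: the tee valve, which stays on its peg: brass cylinder, diameter 28, length 95 mm. Origin: centre of the foot (lower end face); z: up its axis to a flat steel eye on the top end, a frame 6 mm thick (x), 20 wide (y), 95 to 121 mm from the foot, its opening 12 wide, from 98.5 to 116.5 mm. Two side stubs reach 33 mm from the axis along +y and -y, 38 mm above the foot.
- valve_long_eye (a point): centre of the long valve's eye opening, 122.5 mm from its foot on its axis
- valve_short_eye (a point): centre of the short valve's eye opening, 87.5 mm from its foot on its axis
- rack: fixed aluminium hanging rack. Origin on the bench below the middle hanging place; +x leads from the peg tips into the rack (away from the robot, give or take the yaw), y along the row. Above the pegs a lamp bar fills x 0 to 45, y -145 to 145, z 334 to 361 mm: a vertical gripper does not fit under it. Posts 20 mm square at x 55, y -155 and 155, 370 mm high
- peg_mid (a point): hanging place on the axis of the middle peg, 270 mm above the bench. Each peg, 5 mm thick, runs level from a crossbar 55 mm behind this point to 5 mm in front of it, then turns up: its tip is 9 mm in front and tops out 8.5 mm above this point
- peg_left (a point): hanging place on the like peg 100 mm along the rack's +y
- peg_right (a point): hanging place on the like peg 100 mm along the rack's -y
- rest_long: the long fixed rest on the dark board: two steel rods (6 mm thick, 16 mm apart, 95 mm long) climbing at 35 degrees from a stop plate, for a 110 mm valve body, on slim posts over a foot plate 120 x 50 x 8 mm. Origin: under the foot plate; +x is the level direction in which the rods climb (away from the robot, give or take the yaw), z up
- rest_short: the short fixed rest on the dark board: two steel rods (6 mm thick, 16 mm apart, 60 mm long) climbing at 35 degrees from a stop plate, for a 75 mm valve body, on slim posts over a foot plate 120 x 50 x 8 mm. Origin: under the foot plate; +x is the level direction in which the rods climb (away from the robot, give or take the yaw), z up
- rest_long_low (a point): where the centre of the long valve's foot lies when it is seated on the long rest against the stop (100 mm above the rest's origin); the rods' centres lie 15 mm below the valve's axis
- rest_long_high (a point): where the centre of the long valve's eye opening lies when it is seated (122.5 mm up the slope from the low point)
- rest_short_low (a point): where the centre of the short valve's foot lies when it is seated on the short rest against the stop (100 mm above the rest's origin)
- rest_short_high (a point): where the centre of the short valve's eye opening lies when it is seated (87.5 mm up the slope from the low point)
- board: the fixed dark steel board, 240 x 240 x 12 mm, that carries both rests side by side about 125 mm apart. Origin: centre of its underside
- bottle: bystander: white bottle, 56 mm in diameter, 160 mm high. Origin: centre of its underside, z up
- jar: bystander: small amber jar, 52 mm in diameter, 50 mm high. Origin: centre of its underside, z up
- bin: bystander: open grey bin of brass fittings under the pegs, 110 x 260 x 50 mm, long side along the rack. Origin: centre of its underside, z up
There are look-alikes about, which are no part of the job. What is shaped like the valve_short but blue is not meant. Leave any turquoise look-alike of the valve_long alone.

How it is judged:
By the outcome, as a careful person would: the job done as asked, in the order asked, and still so for the second after the job is handed in, with the robot touching nothing.
It also fails if it takes over 72 s, if anything falls off the work surface, if the arm or the gripper's body presses on something with over 40 N, if the wrist force passes 120 N, or if a joint passes its speed limit or range.

ROBOT

A 6-joint arm with a two-finger parallel gripper is mounted at the origin on the work surface. World frame = base frame: x ahead of the robot, y to its left, z up, the work surface at z = 0. Lengths are in m, angles in rad, forces in N, time in s.
With the tool pointing down it reaches from about 0.275 to 0.975 m from the base axis. Payload 8.4 kg.
Tool frame: the origin (TCP) lies midway between the tips of the shut fingers; the grasp point (between the pads) lies 19 mm behind it; z points along the fingers, y is the line along which they close (so a half turn about z gives the same grasp; the last joint's range is limited). The gripper opens to 92 mm and grips with 3 to 60 N. Pads are 20 mm wide; open, the fingers measure 128 mm over their backs; the gripper's body (75 mm by 189 mm) begins 69 mm behind the grasp point.
Start: joints at [-1.247, 0.353, 1.633, -0, 1.155, -0.002], TCP at [0.2, -0.592, 0.215] pointing down, gripper open.
Joint ranges: [-2.63, 2.63], [-0.92, 2.1], [0.06, 2.66], [-1.3, 4.44], [0, 2.69], [-3.02, 3.02]. Speed limits (rad/s): [2.22, 2.22, 2.79, 3.14, 3.14, 3.14].

INTERFACE

Orientations are given as a unit quaternion [w, x, y, z].
In Python, from rig import get_obs, vision, ctrl gives the robot as it stands.
- The arm moves only by the tool jog_arm, never from a script. Its argument "targets" is a list of rows, each a list of 7 numbers: the shift along the world's x, y, z in mm, then the turn, a rotation vector about the world's x, y, z in degrees, then the opening, from -1 (shut) to 1 (fully open). A call has 1 to 20 rows; each row shifts and turns the commanded pose from where the row before left it; what a row does not reach is not made up. A row lasts 1/10 s, in which the tool goes at most 50 mm and 8.59 degrees, less where a joint would pass 70% of its speed; a pose out of reach is approached as far as the arm can. A call with a gripper value outside its range is refused whole. The fingers move at their own pace and stop on an object; "squeeze" is the grip in N (left out, the last holds). Time passes only in rows, so rows that do not move let the fingers close. It gives the time, the measured TCP pose, the force, the opening and the grip force at its end, in the units of the state.
- get_obs(): the state, without advancing time (a new reading comes with each control period).
- vision.read_camera(name): name is "scene" or "top" or "wrist"; returns a dict with "frame" (420x560x3 uint8, red, green, blue), "depth" (420x560 float32, m along the optical axis (not along the pixel's ray), 0 where there is no reading), "mtx" (3x3 intrinsics, pixels), "distortion" ([k1, k2, p1, p2, k3] as OpenCV has them; the pictures are not rectified), "camera_from_world" (4x4, takes a point from world to camera coordinates). Camera axes: x right, y up, looking along -z (the intrinsics and any distortion apply to the point x, -y, -z); pixel columns grow to the right and rows downward; lengths in m; the calibration is good to about 2 mm. A picture is of the moment at which its call begins.
- ctrl.close_job(): hands the job in; it is judged then, once.
The state is a dict: "clock": time; "joint_positions": joint angles; "qd": joint speeds; "tau": joint torques, N m; "eef_pos": TCP position; "tcp_rot": TCP orientation; "contact_force": force on the tool from outside, world axes, zero at the start; "torque": the same for the moment, N m; "finger_gap": finger opening in m; "grasp_force": force on a finger pad.
Only numpy, scipy, OpenCV 4.12 (cv2) and the standard library are available. Lean on these libraries where they do the work, as an engineer would, in place of code of your own. Each camera call takes 0.05 s, during which the arm holds its last target. There are 200 camera calls.

## Working session

There is one attempt and no reset: what is moved stays moved. The work goes in short steps, Python scripts to look and compute and a tool call to move; the robot and the scene stay as the last step left them, time stands still between calls to the robot, and variables do not carry over. Pictures are saved under pics/ and viewed, at most 10 in all, crops included, and the job is handed in when it is done.

Besides the shell and the picture viewer there is one more tool, called after "Emit:" as name([rows], argument=value, ...), one row to a line, values as JSON. jog_arm: Moves the arm, as the interface text tells. Its arguments: {"type":"object","properties":{"targets":{"type":"array"},"squeeze":{"type":"number"}},"required":["targets"]}

```bash
mkdir -p pics; ls; python3 - <<'E'
from rig import get_obs, vision
import cv2,numpy as np
o=get_obs();print({k:np.round(v,3).tolist() for k,v in o.items()})
ims=[]
for n in("scene","top"):
    r=vision.read_camera(n);np.savez(f"{n}0.npz",**r)
    cv2.imwrite(f"pics/{n}0.png",cv2.cvtColor(r["frame"],cv2.COLOR_RGB2BGR))
    print(n,r["mtx"].round(1).tolist(),r["distortion"],r["camera_from_world"].round(3).tolist())
E
```

```text
pics
{'clock': 0.0, 'joint_positions': [-1.247, 0.354, 1.634, -0.0, 1.155, -0.002], 'qd': [0.001, -0.001, 0.001, 0.001, -0.002, 0.0], 'tau': [0.001, -59.384, -33.421, 0.07, 0.023, -0.0], 'eef_pos': [0.2, -0.592, 0.214], 'tcp_rot': [-0.001, 0.987, 0.162, -0.0], 'contact_force': [-0.317, -0.981, 0.302], 'torque': [-0.039, 0.012, -0.048], 'grasp_force': 0.0, 'finger_gap': 0.092}
scene [[386.7, 0.0, 276.7], [0.0, 386.7, 210.5], [0.0, 0.0, 1.0]] [-0.11298313  0.          0.          0.          0.        ] [[-0.464, 0.886, 0.002, 0.317], [-0.448, -0.236, 0.862, 0.071], [0.764, 0.399, 0.506, -1.437], [0.0, 0.0, 0.0, 1.0]]
top [[450.2, 0.0, 278.5], [0.0, 450.2, 208.1], [0.0, 0.0, 1.0]] [-0.11557626  0.          0.          0.          0.        ] [[-0.016, -1.0, -0.023, -0.029], [0.994, -0.018, 0.108, -0.591], [-0.108, -0.021, 0.994, -1.249], [0.0, 0.0, 0.0, 1.0]]
```

View pics/scene0.png

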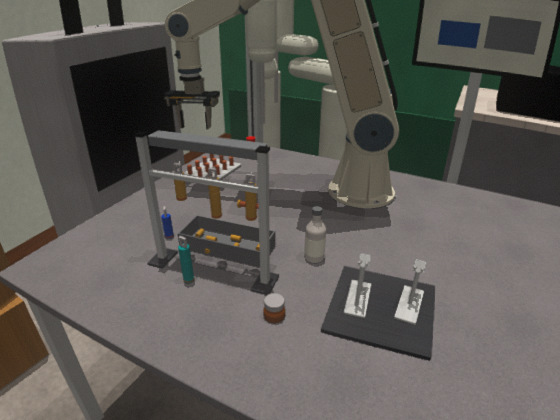

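View pics/top0.png

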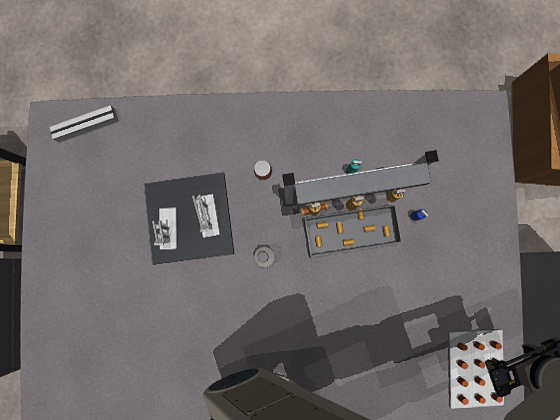

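The scene view looks from behind the rack toward the robot: brass valves hang near (180,187), (215,198) and (251,205, apparently the tee), the turquoise decoy stands at (187,262), the blue one at (167,222), the rests at (358,295)/(410,300). The top view puts the rack bar at about (362,183), the valves at (398,196), (357,202), (315,208), the board at (189,220), the rests at (165,230)/(205,216) and the bin at (352,232).

```bash
cat > h.py <<'E'
import numpy as np,cv2
from rig import get_obs,vision
def cloud(r):
    h,w=r["depth"].shape;u,v=np.meshgrid(np.arange(w),np.arange(h))
    p=cv2.undistortPoints(np.stack([u,v],-1).reshape(-1,1,2).astype(float),r["mtx"],r["distortion"]).reshape(h,w,2)
    d=r["depth"];pc=np.stack([p[...,0]*d,-p[...,1]*d,-d],-1)
    T=np.linalg.inv(r["camera_from_world"]);return pc@T[:3,:3].T+T[:3,3]
def proj(r,P):
    T=r["camera_from_world"];q=np.atleast_2d(P)@T[:3,:3].T+T[:3,3];q=q*[1,-1,-1]
    return cv2.projectPoints(q,np.zeros(3),np.zeros(3),r["mtx"],r["distortion"])[0].reshape(-1,2)
E
python3 - <<'E'
from h import *
S=np.load("scene0.npz");T=np.load("top0.npz")
cs,ct=cloud(S),cloud(T)
def rect(p):
    (c,s,a)=cv2.minAreaRect((p[:,:2]*1000).astype(np.float32));return np.round(c,1),np.round(s,1),round(a,1),len(p)
z=ct[...,2];x=ct[...,0];y=ct[...,1]
m=(z>.345)&(z<.38)&(x>.45)&(y<.1);print("lamp",rect(ct[m]), z[m].mean())
f=T["frame"].astype(int)
m=(f.max(-1)<75)&(z>.003)&(z<.022)&(y>.05)&(x>.3);k=cv2.morphologyEx(m.astype(np.uint8),cv2.MORPH_OPEN,np.ones((5,5)));print("board",rect(ct[k>0]))
for n,sl in(("restA",np.s_[195:255,145:182]),("restB",np.s_[185:245,185:222])):
    q=ct[sl][ct[sl][...,2]>.06];print(n,rect(q),q.max(0),q.min(0))
    g=ct[sl];mm=(g[...,2]>.014)&(g[...,2]<.026)&(f[sl].min(-1)>120);print(" plate",rect(g[mm]))
hsv=cv2.cvtColor(S["frame"],cv2.COLOR_RGB2HSV)
m=((hsv[...,0]>8)&(hsv[...,0]<25)&(hsv[...,1]>150)&(cs[...,2]>.1)&(cs[...,2]<.3)).astype(np.uint8)
n,l,st,ce=cv2.connectedComponentsWithStats(m)
for i in range(1,n):
    if st[i,4]>40:
        q=cs[l==i];print("valve",ce[i].round(),st[i],np.median(q,0).round(4),q[:,2].min().round(3),q[:,2].max().round(3))
# scene-view crops
a=cv2.resize(S["frame"][120:240,140:290],None,fx=5,fy=5,interpolation=cv2.INTER_CUBIC)
cv2.imwrite("pics/crop1.png",cv2.cvtColor(a,cv2.COLOR_RGB2BGR))
b=cv2.resize(S["frame"][240:350,320:445],None,fx=5,fy=5,interpolation=cv2.INTER_CUBIC)
cv2.imwrite("pics/crop2.png",cv2.cvtColor(b,cv2.COLOR_RGB2BGR))
E
```

```text
lamp (array([ 616.3, -223.8]), array([ 68.8, 333.2]), 8.6, 3210) 0.36167841113580074
board (array([570.5, 227.3]), array([240. , 235.1]), 7.2, 3467)
restA (array([502.5, 114.1]), array([368.5,  61.4]), 83.8, 209) [0.55155714 0.29871913 1.30436148] [ 0.45203184 -0.06578914  0.06007642]
 plate (array([539.9, 283.8]), array([121.3,  49.1]), 2.2, 501)
restB (array([505.1,  77.9]), array([295.9,  79.8]), 54.6, 259) [0.61513112 0.18343403 1.30436148] [ 0.45203184 -0.06578914  0.06017808]
 plate (array([575.8, 166.5]), array([121.8,  48.3]), 9.3, 453)
valve [180. 190.] [175 181  11  19 143] [ 0.6106 -0.3214  0.2068] 0.18 0.235
valve [215. 201.] [209 186  12  32 252] [ 0.5944 -0.223   0.1919] 0.146 0.236
valve [250. 205.] [244 192  13  28 245] [ 0.5821 -0.1249  0.1997] 0.159 0.235
```

View pics/crop1.png

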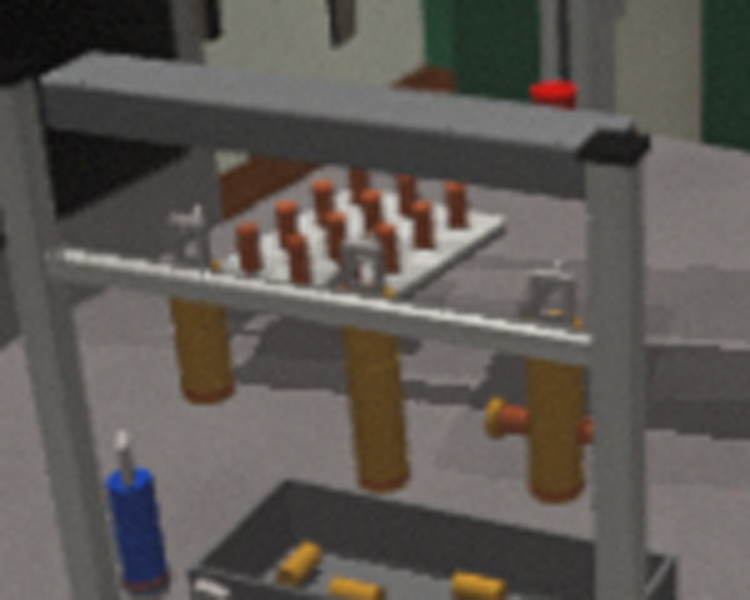

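View pics/crop2.png

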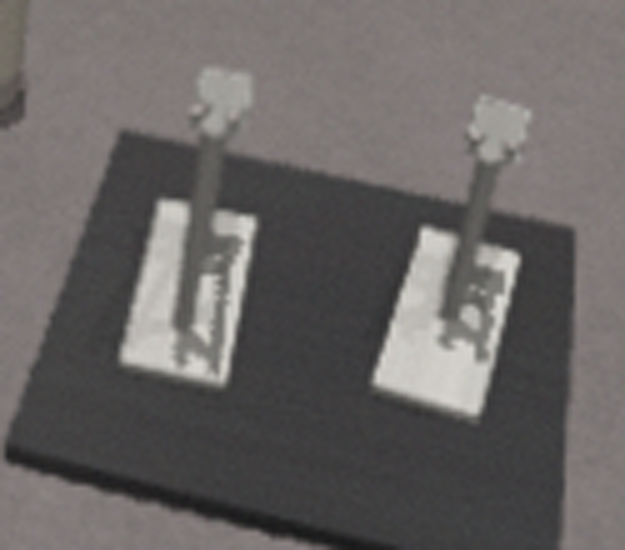

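Crop 1 confirms the choice. The look-alikes are the blue short valve (167,222), the turquoise long valve (187,262) and the tee with stubs (251,205). The targets are the plain long brass valve on the middle peg (215,200) and the plain short brass valve on the right peg (180,190). Crop 2 shows the two rests seen almost along their rods.

```bash
python3 - <<'E'
from h import *
from scipy.optimize import least_squares
S=np.load("scene0.npz");T=np.load("top0.npz")
C={"top":cloud(T),"scene":cloud(S)}
for n,c,a in(("A",(.5399,.2838),2.2),("B",(.5758,.1665),9.3)):
  a=np.deg2rad(a);R=np.array([[np.cos(a),np.sin(a)],[-np.sin(a),np.cos(a)]])
  for k,cl in C.items():
    q=cl.reshape(-1,3);l=np.c_[(q[:,:2]-c)@R.T,q[:,2]]*1000
    l=l[(abs(l[:,0])<75)&(abs(l[:,1])<30)&(l[:,2]>45)&(l[:,2]<220)]
    l=l[np.argsort(l[:,0])]
    print(n,k,len(l))
    for lo in range(-70,75,10):
      g=l[(l[:,0]>=lo)&(l[:,0]<lo+10)]
      if len(g):print("  ",lo,len(g),"y",np.percentile(g[:,1],[2,50,98]).round(),"z",np.percentile(g[:,2],[5,50,95]).round())
# cylinders
hsv=cv2.cvtColor(S["frame"],cv2.COLOR_RGB2HSV)
m=((hsv[...,0]>8)&(hsv[...,0]<25)&(hsv[...,1]>150)&(C["scene"][...,2]>.1)&(C["scene"][...,2]<.3)).astype(np.uint8)
n,l,st,ce=cv2.connectedComponentsWithStats(m)
for i in range(1,n):
  if st[i,4]<40:continue
  q=C["scene"][l==i]
  f=lambda p:np.hypot(q[:,0]-p[0],q[:,1]-p[1])-.014
  s=least_squares(f,np.median(q,0)[:2]-[.01,.005],loss="soft_l1",f_scale=.002);print("cyl",s.x.round(4),np.abs(s.fun).mean().round(4))
# lamp bar
q=C["top"].reshape(-1,3);q=q[(q[:,2]>.352)&(q[:,2]<.372)&(q[:,0]>.45)&(q[:,1]<.1)]
a=np.deg2rad(8.4);l=np.c_[q[:,:2]@[np.cos(a),np.sin(a)],q[:,:2]@[-np.sin(a),np.cos(a)]]
for lo in np.arange(-.46,-.13,.03):
  g=l[(l[:,1]>lo)&(l[:,1]<lo+.03)];print(round(lo,2),len(g),np.percentile(g[:,0],[2,98]).round(4) if len(g) else "")
print(l[:,1].min(),l[:,1].max())
E
```

```text
A top 209
   -50 39 y [-13.  -0.  13.] z [107. 113. 117.]
   -40 34 y [-12.  -0.  14.] z [ 93. 103. 108.]
   -30 43 y [-11.  -1.  11.] z [ 53. 105. 114.]
   -20 25 y [-11.   1.  12.] z [ 75. 116. 122.]
   -10 34 y [-11.  -1.  11.] z [ 68. 122. 128.]
   0 31 y [-11.  -3.  10.] z [ 61. 130. 137.]
   10 3 y [-10.  -6.   7.] z [133. 134. 137.]
A scene 228
   -60 1 y [-2. -2. -2.] z [113. 113. 113.]
   -50 66 y [-13.  -2.  11.] z [103. 108. 114.]
   -40 22 y [-14.   1.  11.] z [ 95. 101. 106.]
   -30 6 y [-6.  2.  3.] z [ 54.  89. 107.]
   -20 1 y [-8. -8. -8.] z [119. 119. 119.]
   -10 4 y [-6. -6.  1.] z [ 53. 101. 117.]
   0 120 y [-12.  -2.   6.] z [ 50.  93. 124.]
   10 8 y [-10.   3.   7.] z [132. 133. 134.]
B top 259
   -60 10 y [-10.   2.  13.] z [108. 113. 116.]
   -50 34 y [-13.  -1.  11.] z [103. 110. 115.]
   -40 32 y [-11.   1.  11.] z [ 93. 102. 110.]
   -30 37 y [-10.  -1.  11.] z [ 56. 109. 116.]
   -20 19 y [-10.  -4.  11.] z [116. 119. 123.]
   -10 20 y [-10.   6.  12.] z [120. 127. 133.]
   0 20 y [-10.   1.  11.] z [131. 133. 137.]
   10 18 y [-10.   1.  11.] z [137. 1
[... 324 characters left out ...]
05. 105. 105.]
   -10 1 y [6. 6. 6.] z [126. 126. 126.]
   0 1 y [-7. -7. -7.] z [130. 130. 130.]
   10 2 y [-6. -1.  4.] z [134. 136. 137.]
   20 50 y [-8. -1.  2.] z [ 56. 113. 142.]
   30 106 y [-10.  -3.   4.] z [ 49.  90. 142.]
   40 6 y [-11.  -1.   6.] z [151. 153. 156.]
cyl [ 0.5996 -0.3301] 0.0012
cyl [ 0.5841 -0.2323] 0.0011
cyl [ 0.5708 -0.1326] 0.0011
-0.46 295 [0.5439 0.6065]
-0.43 290 [0.5438 0.5873]
-0.4 296 [0.5439 0.5873]
-0.37 297 [0.5435 0.5873]
-0.34 302 [0.5436 0.5872]
-0.31 300 [0.5434 0.5869]
-0.28 299 [0.5438 0.5871]
-0.25 300 [0.5439 0.5873]
-0.22 303 [0.5436 0.5877]
-0.19 282 [0.544  0.6079]
-0.16 68 [0.5869 0.6102]
-0.13 0 
-0.47796100330524854 -0.14478282512266233
```

Emit:
jog_arm([
  [0,0,40,0,0,0,1],
  [0,0,40,0,0,0,1],
  [0,0,40,0,0,0,0.3],
  [20,25,20,0,0,0,0.3],
  [25,30,0,0,0,0,0.3],
  [25,30,0,0,0,0,0.3],
  [25,30,0,0,0,0,0.3],
  [25,30,0,0,0,0,0.3],
  [25,30,0,0,0,0,0.3],
  [25,30,0,0,0,0,0.3],
  [10,15,0,0,0,0,0.3],
  [0,0,0,0,0,0,0.3],
])

```text
clock: 1.3
eef_pos: [0.3811, -0.3702, 0.3544]
tcp_rot: [-0.0, 0.987, 0.164, 0.0]
contact_force: [-0.6, -0.9, 0.6]
finger_gap: 0.0598
grasp_force: 0.0
```

```bash
python3 - <<'E'
from rig import get_obs
o=get_obs();print({k:v if isinstance(v,float) else [round(float(x),4) for x in v] for k,v in o.items() if k in("clock","joint_positions","eef_pos","tcp_rot","finger_gap")})
E
```

```text
{'clock': 1.3, 'joint_positions': [-0.7741, 0.0979, 1.6519, 0.0005, 1.3923, 0.468], 'eef_pos': [0.3811, -0.3702, 0.3544], 'tcp_rot': [-0.0004, 0.9865, 0.1636, 0.0], 'finger_gap': 0.05975181350995127}
```

Emit:
jog_arm([
  [0,0,0,8,-3,0,0.3],
  [0,0,0,8,-3,0,0.3],
  [0,0,0,8,-3,0,0.3],
  [0,0,0,0,0,0,0.3],
])

```text
clock: 1.7
eef_pos: [0.378, -0.3747, 0.352]
tcp_rot: [-0.195, 0.962, 0.155, 0.111]
contact_force: [0.6, 0.1, -0.3]
finger_gap: 0.0598
grasp_force: 0.0
```

```bash
python3 - <<'E'
from rig import get_obs
o=get_obs();print({k:v if isinstance(v,float) else [round(float(x),4) for x in v] for k,v in o.items() if k in("clock","joint_positions","eef_pos","tcp_rot","finger_gap")})
E
```

```text
{'clock': 1.7, 'joint_positions': [-1.0188, 0.2587, 1.5384, 0.3525, 1.631, 0.2017], 'eef_pos': [0.378, -0.3747, 0.352], 'tcp_rot': [-0.195, 0.962, 0.1555, 0.1107], 'finger_gap': 0.05981658491203946}
```

```bash
cat > kin.py <<'E'
import numpy as np
from scipy.spatial.transform import Rotation as R
from scipy.optimize import least_squares
def fk(q,p,s4=1,s6=1,c=np.pi/2):
    h,a,L1,L2,e,t=p;ry=lambda x:R.from_euler('y',x);rz=lambda x:R.from_euler('z',x)
    R1=rz(q[0]);R2=R1*ry(q[1]);R3=R2*ry(q[2]);R6=R3*rz(s4*q[3])*ry(q[4])*rz(s6*q[5]+c)
    return R1.apply([a,0,h])+R2.apply([0,0,L1])+R3.apply([e,0,L2])+R6.apply([0,0,t]),R6
D=[([-1.247,.3535,1.6335,0,1.155,-.002],[.2,-.592,.2145],[-.001,.987,.162,0]),
([-0.7741,0.0979,1.6519,0.0005,1.3923,0.468],[0.3811,-0.3702,0.3544],[-0.0004,0.9865,0.1636,0]),
([-1.0188,0.2587,1.5384,0.3525,1.631,0.2017],[0.378,-0.3747,0.352],[-0.195,0.962,0.1555,0.1107])]
E
python3 - <<'E'
from kin import *
b=None
for s4 in(1,-1):
 for s6 in(1,-1):
  for c in(np.pi/2,-np.pi/2):
   e=[(fk(q,[0]*6,s4,s6,c)[1].inv()*R.from_quat(w[1:]+w[:1])).magnitude() for q,x,w in D]
   print(s4,s6,c,np.round(e,3))
   if b is None or sum(e)<b[0]: b=(sum(e),s4,s6,c)
f=lambda p:np.concatenate([(fk(q,p,*b[1:])[0]-x)*1000 for q,x,w in D]+[(np.array(p)-[.2,0,.5,.5,0,.25])*3])
s=least_squares(f,[.2,0,.5,.5,0,.25]);print(s.x.round(4),s.fun.round(2))
E
```

```text
1 1 1.5707963267948966 [0.002 0.    0.   ]
1 1 -1.5707963267948966 [3.141 3.142 3.142]
1 -1 1.5707963267948966 [0.004 0.936 0.403]
1 -1 -1.5707963267948966 [3.138 2.206 2.738]
-1 1 1.5707963267948966 [0.002 0.001 0.705]
-1 1 -1.5707963267948966 [3.141 3.141 3.1  ]
-1 -1 1.5707963267948966 [0.004 0.936 0.787]
-1 -1 -1.5707963267948966 [3.138 2.205 2.805]
[0.2994 0.0017 0.5794 0.4937 0.0713 0.3637] [-1.19 -0.4  -0.03 -1.08 -1.08 -0.12 -0.02 -0.03  0.15  0.3   0.01  0.24
 -0.02  0.21  0.34]
```

```bash
cat >> kin.py <<'E'
P=[0.2994,0.0017,0.5794,0.4937,0.0713,0.3637]
LO=np.array([-2.63,-.92,.06,-1.3,0,-3.02]);HI=np.array([2.63,2.1,2.66,4.44,2.69,3.02])
def pose(yaw,pitch,flip):  # pitch deg below horizontal of tool z, closing axis level
    y=np.deg2rad(yaw);X=np.array([np.cos(y),np.sin(y),0]);p=np.deg2rad(pitch)
    z=X*np.cos(p)-np.array([0,0,np.sin(p)]);Y=np.array([-np.sin(y),np.cos(y),0])*(-1 if flip else 1)
    return R.from_matrix(np.c_[np.cross(Y,z),Y,z])
def ik(x,Rt,q0=None,n=30,seed=0):
    g=np.random.default_rng(seed);best=[]
    f=lambda q:np.r_[(fk(q,P)[0]-x)*10,(fk(q,P)[1].inv()*Rt).as_rotvec()]
    for k in range(n if q0 is None else 1):
        s=least_squares(f,np.clip(q0,LO+1e-3,HI-1e-3) if q0 is not None else g.uniform(LO,HI),bounds=(LO,HI))
        if s.cost<1e-6 and not any(np.abs(s.x-b).max()<.05 for b in best):best.append(s.x)
        elif q0 is not None:best.append(s.x*np.nan)
    return best
E
python3 - <<'E'
from kin import *
a=np.deg2rad(8.4);X=np.array([np.cos(a),np.sin(a),0]);Y=np.array([-np.sin(a),np.cos(a),0])
mid=.5445*X-.3146*Y;rt=.5445*X-.4146*Y;print(mid,rt)
for nm,pt,z in(("long",mid,.196),("short",rt,.212)):
  for tilt in(0,20,35):
    for fl in(0,1):
      Rt=pose(8.4,tilt,fl);d=Rt.apply([0,0,1])
      for q in ik(pt+[0,0,z]+.019*d,Rt):print(nm,tilt,fl,q.round(2))
for nm,pt,yaw,L in(("L",(.5758,.1665),9.3,.055),("S",(.5399,.2838),2.2,.0375)):
  for tilt in(0,20,35):
    for fl in(0,1):
      y=np.deg2rad(yaw);low=np.array([pt[0]-.046*np.cos(y),pt[1]-.046*np.sin(y),.112])
      g=low+L*np.array([np.cos(y)*.819,np.sin(y)*.819,.5736])
      Rt=pose(yaw,tilt+55,fl)
      for q in ik(g+.019*Rt.apply([0,0,1]),Rt):print(nm,tilt,fl,q.round(2))
E
```

```text
[ 0.58461651 -0.23168287  0.        ] [ 0.59922481 -0.3306101   0.        ]
long 0 0 [-0.86  0.83  2.28  2.14  1.55  1.6 ]
long 0 1 [-0.86  0.83  2.28  2.14  1.55 -1.54]
long 20 0 [-0.81  0.52  2.29  2.05  1.05  1.89]
long 20 1 [-0.81  0.52  2.29  2.05  1.05 -1.25]
long 35 0 [-0.73  0.34  2.21  1.76  0.7   2.29]
long 35 1 [-0.73  0.34  2.21  1.76  0.7  -0.85]
short 0 0 [-0.98  0.79  2.11  2.01  1.47  1.79]
short 0 1 [-0.98  0.79  2.11  2.01  1.47 -1.35]
short 20 0 [-0.94  0.53  2.11  1.84  1.03  2.08]
short 20 1 [-0.94  0.53  2.11  1.84  1.03 -1.06]
short 35 0 [-0.86  0.4   2.04  1.52  0.77  2.47]
short 35 1 [-0.86  0.4   2.04  1.52  0.77 -0.67]
L 0 0 [ 0.34  0.27  2.21 -1.03  0.12 -0.4 ]
L 0 1 [ 0.34  0.27  2.21 -1.03  0.12  2.74]
L 20 0 [ 0.3   0.31  1.96 -0.06  0.61 -1.38]
L 20 1 [ 0.3   0.31  1.96 -0.06  0.61  1.76]
L 35 0 [ 0.28  0.41  1.77 -0.    0.96 -1.45]
L 35 1 [ 0.28  0.41  1.77 -0.    0.96  1.69]
S 0 0 [ 0.7   0.32  2.17 -1.18  0.39  0.15]
S 0 1 [ 0.7   0.32  2.17 -1.18  0.39 -2.99]
S 20 0 [ 0.57  0.34  1.95 -0.22  0.63 -0.87]
S 20 1 [ 0.57  0.34  1.95 -0.22  0.63  2.27]
S 35 0 [ 0.5   0.42  1.78  0.    0.94 -1.11]
S 35 1 [0.5  0.42 1.78 0.   0.94 2.03]
```

```bash
cat >> kin.py <<'E'
def rk(x,y,z): # rack frame m -> world
    a=np.deg2rad(8.4);return np.array([np.cos(a)*(.5445+x)-np.sin(a)*(-.3146+y),np.sin(a)*(.5445+x)+np.cos(a)*(-.3146+y),z])
def plan(x,Rt,x0=None,R0=None,q=None,n=12,show=True):
    from rig import get_obs
    if x0 is None:
        o=get_obs();w=o["tcp_rot"];x0=np.array(o["eef_pos"]);R0=R.from_quat(list(w[1:])+[w[0]]);q=np.array(o["joint_positions"])
        print("at",x0.round(4),"f",np.round(o["contact_force"],1),"gap",round(float(o["finger_gap"]),4),"t",o["clock"])
    rv=(Rt*R0.inv()).as_rotvec()
    for i in range(1,n+1):
        s=ik(x0+(x-x0)*i/n,R.from_rotvec(rv*i/n)*R0,q)[0]
        dq=np.abs(s-q).max();q=s
        if show and i%4==0:print("  ",q.round(2),"dq",dq.round(2))
    print("d mm",((x-x0)*1000).round(1),"rot deg",np.degrees(rv).round(2));return x,Rt,q
E
python3 - <<'E'
from kin import *
Rt=pose(8.4,35,1);d=Rt.apply([0,0,1]);g=rk(0,0,.201)+.019*d
s=plan(g-.09*d,Rt);plan(g,Rt,*s)
E
```

```text
at [ 0.378  -0.3747  0.352 ] f [ 0.6  0.1 -0.3] gap 0.0598 t 1.7
   [-1.02  0.17  1.78  0.57  1.32  0.11] dq 0.08
   [-0.98  0.12  2.03  0.88  1.01 -0.12] dq 0.1
   [-0.88  0.17  2.26  1.49  0.78 -0.65] dq 0.19
d mm [ 149.1  134.5 -110.3] rot deg [ -8.9  -41.52 -18.98]
   [-0.83  0.22  2.25  1.58  0.75 -0.71] dq 0.02
   [-0.78  0.28  2.23  1.66  0.72 -0.77] dq 0.02
   [-0.73  0.33  2.21  1.75  0.69 -0.83] dq 0.02
d mm [ 72.9  10.8 -51.6] rot deg [0. 0. 0.]
```

Emit:
jog_arm([
  [12.4,11.2,-9.2,-0.74,-3.46,-1.58,0.1],
  [12.4,11.2,-9.2,-0.74,-3.46,-1.58,0.1],
  [12.4,11.2,-9.2,-0.74,-3.46,-1.58,0.1],
  [12.4,11.2,-9.2,-0.74,-3.46,-1.58,0.1],
  [12.4,11.2,-9.2,-0.74,-3.46,-1.58,0.1],
  [12.4,11.2,-9.2,-0.74,-3.46,-1.58,0.1],
  [12.4,11.2,-9.2,-0.74,-3.46,-1.58,0.1],
  [12.4,11.2,-9.2,-0.74,-3.46,-1.58,0.1],
  [12.4,11.2,-9.2,-0.74,-3.46,-1.58,0.1],
  [12.4,11.2,-9.2,-0.74,-3.46,-1.58,0.1],
  [12.4,11.2,-9.2,-0.74,-3.46,-1.58,0.1],
  [12.4,11.2,-9.2,-0.74,-3.46,-1.58,0.1],
  [0,0,0,0,0,0,0.1],
  [0,0,0,0,0,0,0.1],
])

```text
clock: 3.1
eef_pos: [0.5284, -0.237, 0.2441]
tcp_rot: [-0.031, 0.886, 0.068, 0.458]
contact_force: [0.6, -0.1, 0.8]
finger_gap: 0.0506
grasp_force: 0.0
```

```bash
python3 - <<'E'
from kin import *
from h import *
Rt=pose(8.4,35,1);d=Rt.apply([0,0,1]);g=rk(0,0,.201)+.019*d
s=plan(g,Rt)
r=vision.read_camera("wrist");np.savez("w1.npz",**r);f=r["frame"].copy()
for p in [rk(0,0,.141),rk(0,0,.251),rk(0,0,.2725),rk(-.009,0,.2785)]:
    u=proj(r,p)[0];cv2.circle(f,tuple(int(t) for t in u),3,(255,0,255),1)
cv2.imwrite("pics/w1.png",cv2.cvtColor(f,cv2.COLOR_RGB2BGR))
E
```

```text
at [ 0.5284 -0.237   0.2441] f [ 0.6 -0.1  0.8] gap 0.0506 t 3.1
   [-0.82  0.22  2.25  1.57  0.74 -0.7 ] dq 0.02
   [-0.77  0.27  2.23  1.66  0.71 -0.77] dq 0.02
   [-0.73  0.33  2.21  1.75  0.69 -0.83] dq 0.02
d mm [ 71.6   7.6 -54. ] rot deg [ 0.41 -0.23 -0.13]
```

View pics/w1.png

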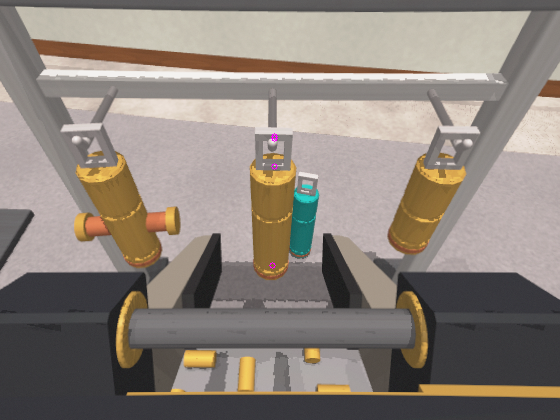

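The wrist view shows the long valve at (272,215) centred between the fingers (215 and 330). The overlaid points land on its eye, body top and foot, with the tee at left (120,210), the short valve at right (430,200) and the turquoise decoy behind (305,220).

Emit:
jog_arm([
  [7.2,0.8,-5.4,0.04,0,0,0.1],
  [7.2,0.8,-5.4,0.04,0,0,0.1],
  [7.2,0.8,-5.4,0.04,0,0,0.1],
  [7.2,0.8,-5.4,0.04,0,0,0.1],
  [7.2,0.8,-5.4,0.04,0,0,0.1],
  [7.2,0.8,-5.4,0.04,0,0,0.1],
  [7.2,0.8,-5.4,0.04,0,0,0.1],
  [7.2,0.8,-5.4,0.04,0,0,0.1],
  [7.2,0.8,-5.4,0.04,0,0,0.1],
  [6.8,0.4,-5.4,0.04,0,0,0.1],
  [0,0,0,0,0,0,0.1],
  [0,0,0,0,0,0,0.1],
], squeeze=25)

```text
clock: 4.35
eef_pos: [0.6005, -0.2299, 0.19]
tcp_rot: [-0.034, 0.885, 0.065, 0.46]
contact_force: [-0.5, -0.6, 0.2]
finger_gap: 0.0507
grasp_force: 0.0
```

```bash
python3 - <<'E'
from kin import *
Rt=pose(8.4,35,1);d=Rt.apply([0,0,1]);g=rk(0,0,.201)+.019*d
plan(g,Rt,n=1)
E
```

```text
at [ 0.6005 -0.2299  0.19  ] f [-0.5 -0.6  0.2] gap 0.0507 t 4.35
d mm [-0.5  0.5  0.1] rot deg [-0.01 -0.09 -0.01]
```

Emit:
jog_arm([
  [0,0.5,0,0,0,0,-0.2],
  [0,0,0,0,0,0,-0.4],
  [0,0,0,0,0,0,-0.6],
  [0,0,0,0,0,0,-1],
  [0,0,0,0,0,0,-1],
  [0,0,0,0,0,0,-1],
  [0,0,0,0,0,0,-1],
  [0,0,0,0,0,0,-1],
], squeeze=25)

```text
clock: 5.15
eef_pos: [0.6005, -0.2298, 0.1904]
tcp_rot: [-0.034, 0.885, 0.065, 0.46]
contact_force: [0.1, -1.4, 1.2]
finger_gap: 0.0273
grasp_force: 24.7
```

Emit:
jog_arm([
  [0,0,2,0,0,0,-1],
  [0,0,2.5,0,0,0,-1],
  [0,0,2.5,0,0,0,-1],
  [0,0,2.5,0,0,0,-1],
  [0,0,0,0,0,0,-1],
  [0,0,0,0,0,0,-1],
], squeeze=25)

```text
clock: 5.75
eef_pos: [0.6004, -0.2296, 0.1997]
tcp_rot: [-0.034, 0.885, 0.065, 0.46]
contact_force: [-0.0, 0.5, -3.2]
finger_gap: 0.0274
grasp_force: 24.7
```

```bash
python3 - <<'E'
from h import *
o=get_obs();print(o["eef_pos"],o["contact_force"])
r=vision.read_camera("wrist");f=r["frame"][90:280,190:350]
cv2.imwrite("pics/w2.png",cv2.cvtColor(cv2.resize(f,None,fx=3,fy=3,interpolation=cv2.INTER_CUBIC),cv2.COLOR_RGB2BGR))
E
```

```text
[ 0.60042082 -0.22958414  0.19974876] [-0.02474492  0.46916665 -3.15525483]
```

View pics/w2.png

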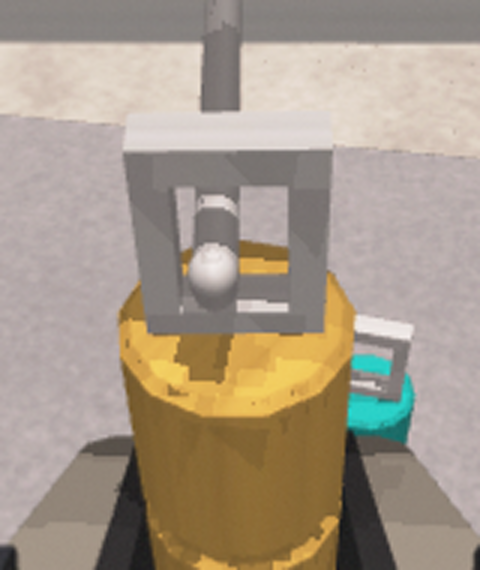

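The crop shows the eye (opening at columns 175-290) lifted clear around the peg tip (214,270). The peg sits about 2 mm left of centre, so I shift the valve 1.5 mm left before withdrawing.

Emit:
jog_arm([
  [-0.2,1.5,0,0,0,0,-1],
  [0,0,0,0,0,0,-1],
  [-4,-0.6,0,0,0,0,-1],
  [-4,-0.6,0,0,0,0,-1],
  [-4,-0.6,0,0,0,0,-1],
  [-4,-0.6,0,0,0,0,-1],
  [-5,-0.7,0,0,0,0,-1],
  [-5,-0.7,0,0,0,0,-1],
  [-6,-0.9,0,0,0,0,-1],
  [-8,-1.2,0,0,0,0,-1],
  [0,0,0,0,0,0,-1],
], squeeze=25)

```text
clock: 6.9
eef_pos: [0.5592, -0.2341, 0.1995]
tcp_rot: [-0.034, 0.885, 0.065, 0.46]
contact_force: [-0.7, -0.9, -2.5]
finger_gap: 0.0275
grasp_force: 24.7
```

```bash
python3 - <<'E'
from h import *
from scipy.optimize import least_squares
T=np.load("top0.npz");S=np.load("scene0.npz");ct=cloud(T).reshape(-1,3);cs=cloud(S).reshape(-1,3)
ft=T["frame"].reshape(-1,3).astype(int)
s,c=np.sin(np.deg2rad(35)),np.cos(np.deg2rad(35))
for n,c0,a0,L,xe in(("L",(.5758,.1665),9.3,95,-46),("S",(.5399,.2838),2.2,60,-43)):
  print(n,"plate z",np.median(ct[(np.hypot(*(ct[:,:2]-c0).T)<.05)&(ct[:,2]>.012)&(ct[:,2]<.03)&(ft.min(-1)>120)][:,2]).round(4))
  for k,cl in(("top",ct),("scene",cs)):
    def loc(p,q):
      a=np.deg2rad(p[1]);d=(q[:,:2]-c0)*1000
      return np.c_[d@[np.cos(a),np.sin(a)],d@[-np.sin(a),np.cos(a)]-p[0],q[:,2]*1000-112]
    l=loc([0,a0],cl);u=(l[:,0]-xe)*c+l[:,2]*s;w=-(l[:,0]-xe)*s+l[:,2]*c
    sel=cl[(abs(l[:,1])<13)&(u>8)&(u<L+3)&(abs(w+13)<7)]
    def f(p):
      l=loc(p,sel);w=-(l[:,0]-p[2])*s+l[:,2]*c
      return np.hypot(np.abs(l[:,1])-8,w+15)-3
    for fx in(0,1):
      g=(lambda p:f(p)) if not fx else (lambda p:f([p[0],a0,p[2]]))
      r=least_squares(g,[0,a0,xe],loss="soft_l1",f_scale=1.);print(n,k,len(sel),r.x.round(2),np.abs(r.fun).mean().round(2))
    l=loc([0,a0],cl);u=(l[:,0]-r.x[2])*c+l[:,2]*s;w=-(l[:,0]-r.x[2])*s+l[:,2]*c
    m=(abs(l[:,1])<13)&(abs(w+13)<6)
    print("  u range rods",np.percentile(u[m],[1,99]).round(1)); m2=(abs(l[:,1])<13)&(w>-6)&(w<25)&(abs(u)<20);print("  stop u,w",np.percentile(u[m2],[5,50,95]).round(1),np.percentile(w[m2],[5,95]).round(1),np.median(l[m2],0).round(1))
E
```

```text
L plate z 0.0205
L top 168 [  0.2    9.1  -49.44] 1.35
L top 168 [  0.19  56.18 -49.44] 1.35
  u range rods [-187.2   97.3]
  stop u,w [-2.7  1.3  4.2] [-4.7  4.1] [-48.5   0.6   0.3]
L scene 30 [  0.48   3.92 -43.48] 1.16
L scene 30 [  0.17   9.3  -42.86] 1.39
  u range rods [-184.9   93. ]
  stop u,w [-5.7 -3.3 -0.3] [-5.3  3.7] [-44.7  -1.4  -2.4]
S plate z 0.0209
S top 104 [ -0.69   0.7  -46.72] 1.5
S top 104 [ -0.34  -3.34 -46.87] 1.51
  u range rods [-185.6   60.5]
  stop u,w [-1.5  1.7  3.9] [-3.1  4.7] [-46.   -0.5   1.5]
S scene 34 [ -2.4    1.59 -41.36] 1.66
S scene 34 [ -2.36   1.7  -41.44] 1.67
  u range rods [-5.6 56.9]
  stop u,w [-6.4 -3.9 -0.7] [-5.3  4.8] [-44.2  -1.3  -2.7]
```

```bash
cat >> kin.py <<'E'
def rest(which):
    c0,yaw,xl,lat=((.5758,.1665),9.2,-.0465,.0003) if which=="L" else ((.5399,.2838),1.8,-.0442,-.0008)
    a=np.deg2rad(yaw);X=np.array([np.cos(a),np.sin(a),0]);Y=np.array([-np.sin(a),np.cos(a),0]);t=np.deg2rad(35)
    low=np.array([*c0,0])+X*xl+Y*lat+[0,0,.112]
    return low,X*np.cos(t)+np.array([0,0,np.sin(t)]),-X*np.sin(t)+np.array([0,0,np.cos(t)]),yaw
def place(which,s,du,dn): # TCP for foot du up the slope, dn along normal; tool vertical
    low,u,n,yaw=rest(which);return low+u*(s+du)+n*dn-[0,0,.019],pose(yaw,90,1)
E
python3 - <<'E'
from kin import *
x,Rp=place("L",.0603,.008,.012)
Rt=pose(8.4,35,1)
s=plan(np.array([.49,-.24,.30]),Rt)
s=plan(np.array([.53,.0,.33]),Rp,*s)
s=plan(x+[0,0,.05],Rp,*s)
plan(x,Rp,*s);print(x)
E
```

```text
at [ 0.5592 -0.2341  0.1995] f [-0.7 -0.9 -2.5] gap 0.0275 t 6.9
   [-0.86  0.19  2.26  1.53  0.76 -0.68] dq 0.03
   [-0.91  0.1   2.26  1.41  0.81 -0.56] dq 0.03
   [-0.97  0.01  2.25  1.29  0.87 -0.44] dq 0.03
d mm [-69.2  -5.9 100.5] rot deg [-0.   -0.1   0.04]
   [-0.59 -0.13  2.13  0.64  0.74  0.44] dq 0.23
   [-0.24 -0.07  1.93  0.14  0.98  1.12] dq 0.12
   [ 0.    0.11  1.69 -0.    1.34  1.41] dq 0.09
d mm [ 40. 240.  30.] rot deg [-8.41 54.35  0.74]
   [0.1  0.17 1.71 0.   1.25 1.51] dq 0.02
   [0.2  0.25 1.72 0.   1.17 1.61] dq 0.02
   [0.28 0.34 1.71 0.   1.09 1.69] dq 0.02
d mm [  48.3  167.2 -138. ] rot deg [0. 0. 0.]
   [0.28 0.36 1.72 0.   1.06 1.69] dq 0.01
   [ 0.28  0.38  1.73 -0.    1.03  1.69] dq 0.01
   [0.28 0.4  1.75 0.   1.   1.69] dq 0.01
d mm [  0.   0. -50.] rot deg [0. 0. 0.]
[0.57828421 0.16720626 0.1420051 ]
```

```bash
python3 - <<'E'
from kin import *
x,Rp=place("L",.0603,.008,.012)
Rt=pose(8.4,35,1)
s=plan(np.array([.465,-.24,.30]),Rt,show=False)
s=plan(np.array([.465,.0,.33]),Rp,*s)
s=plan(x+[0,0,.05],Rp,*s,show=False)
E
```

```text
at [ 0.5592 -0.2341  0.1995] f [-0.7 -0.9 -2.5] gap 0.0275 t 6.9
d mm [-94.2  -5.9 100.5] rot deg [-0.   -0.1   0.04]
   [-0.66 -0.19  2.18  0.65  0.79  0.38] dq 0.23
   [-0.27 -0.16  2.01  0.15  1.    1.08] dq 0.13
   [ 0.    0.    1.81 -0.    1.33  1.41] dq 0.08
d mm [  0. 240.  30.] rot deg [-8.41 54.35  0.74]
d mm [ 113.3  167.2 -138. ] rot deg [0. 0. 0.]
```

Emit:
jog_arm([
  [-10,-0.6,5,0,0,0,-1],
  [-14,-0.9,12,0,0,0,-1],
  [-14,-0.9,14,0,0,0,-1],
  [-14,-0.9,17,0,0,0,-1],
  [-14,-0.9,18,0,0,0,-1],
  [-14,-0.9,18,0,0,0,-1],
  [-14,-0.8,16.5,0,0,0,-1],
  [0,0,0,0,0,0,-1],
], squeeze=25)

```text
clock: 7.7
eef_pos: [0.4654, -0.2406, 0.3023]
tcp_rot: [-0.032, 0.885, 0.065, 0.461]
contact_force: [-0.2, 0.2, -3.2]
finger_gap: 0.027
grasp_force: 24.7
```

Emit:
jog_arm([
  [0,13.3,1.6,-0.467,3.02,0.04,-1],
  [0,13.3,1.6,-0.467,3.02,0.04,-1],
  [0,13.3,1.6,-0.467,3.02,0.04,-1],
  [0,13.3,1.6,-0.467,3.02,0.04,-1],
  [0,13.3,1.6,-0.467,3.02,0.04,-1],
  [0,13.3,1.6,-0.467,3.02,0.04,-1],
  [0,13.3,1.6,-0.467,3.02,0.04,-1],
  [0,13.3,1.6,-0.467,3.02,0.04,-1],
  [0,13.3,1.6,-0.467,3.02,0.04,-1],
  [0,13.3,1.6,-0.467,3.02,0.04,-1],
  [0,13.3,1.6,-0.467,3.02,0.04,-1],
  [0,13.3,1.6,-0.467,3.02,0.04,-1],
  [0,13.3,1.6,-0.467,3.02,0.04,-1],
  [0,13.3,1.6,-0.467,3.02,0.04,-1],
  [0,13.3,1.6,-0.467,3.02,0.04,-1],
  [0,13.3,1.6,-0.467,3.02,0.04,-1],
  [0,13.3,1.6,-0.467,3.02,0.04,-1],
  [0,13.3,1.6,-0.467,3.02,0.04,-1],
  [0,0,0,0,0,0,-1],
], squeeze=25)

```text
clock: 9.6
eef_pos: [0.4668, 0.0016, 0.328]
tcp_rot: [-0.001, 0.997, 0.082, -0.002]
contact_force: [1.3, 0.3, -3.3]
finger_gap: 0.0276
grasp_force: 24.7
```

```bash
python3 - <<'E'
from kin import *
x,Rp=place("L",.0603,.008,.012)
s=plan(x+[0,0,.05],Rp)
E
```

```text
at [0.4668 0.0016 0.328 ] f [ 1.3  0.3 -3.3] gap 0.0276 t 9.6
   [0.11 0.11 1.79 0.   1.24 1.52] dq 0.03
   [0.2  0.22 1.76 0.   1.16 1.61] dq 0.03
   [ 0.28  0.34  1.71 -0.    1.09  1.69] dq 0.03
d mm [ 111.5  165.6 -136. ] rot deg [-0.07 -0.25 -0.15]
```

Emit:
jog_arm([
  [11.2,16.6,0,0,0,0,-1],
  [11.2,16.6,0,0,0,0,-1],
  [11.2,16.6,0,0,0,0,-1],
  [11.2,16.6,0,0,0,0,-1],
  [11.2,16.6,-5,0,0,0,-1],
  [11.2,16.6,-15,0,0,0,-1],
  [11.2,16.6,-20,0,0,0,-1],
  [11.2,16.6,-20,0,0,0,-1],
  [11.2,16.6,-20,0,0,0,-1],
  [10.7,16.2,-20,0,0,0,-1],
  [0,0,-20,0,-0.2,-0.1,-1],
  [0,0,-16,0,0,0,-1],
  [0,0,0,0,0,0,-1],
], squeeze=25)

```text
clock: 10.9
eef_pos: [0.5761, 0.1652, 0.1898]
tcp_rot: [0.001, 0.997, 0.079, -0.001]
contact_force: [-0.3, 0.1, -2.5]
finger_gap: 0.0279
grasp_force: 24.7
```

```bash
python3 - <<'E'
from kin import *
from h import *
x,Rp=place("L",.0603,.008,.012)
s=plan(x,Rp,show=False)
o=get_obs();Rm=R.from_quat(np.roll(o["tcp_rot"],-1));Rg=R.from_quat([.885,.065,.46,-.034])
ax=Rm.apply(Rg.inv().apply([0,0,1]));print("axis",ax,rest("L")[1])
T=vision.read_camera("top");S=vision.read_camera("scene");np.savez("t2.npz",**T);np.savez("s2.npz",**S)
tcp=np.array(o["eef_pos"]);gp=tcp+[0,0,.019];pts=[gp-ax*.0603,gp+ax*(.1225-.0603)]
low,u,n,_=rest("L");
o_=[]
for r,sl in((T,np.s_[150:290,130:270]),(S,np.s_[170:340,300:470])):
    f=r["frame"].copy()
    f=cv2.resize(f[sl],None,fx=3,fy=3,interpolation=cv2.INTER_CUBIC)
    for p,c in((pts,(255,0,255)),([low,low+u*.1225],(0,255,0))):
        for q in proj(r,np.array(p)):cv2.circle(f,tuple(int(v) for v in (q-[sl[1].start,sl[0].start])*3),4,c,1)
    o_.append(cv2.resize(f,(int(f.shape[1]*400/f.shape[0]),400)))
cv2.imwrite("pics/c2.png",cv2.cvtColor(np.hstack(o_),cv2.COLOR_RGB2BGR))
E
```

```text
at [0.5761 0.1652 0.1898] f [-0.3  0.1 -2.5] gap 0.0279 t 10.9
d mm [  2.2   2.  -47.8] rot deg [ 0.08 -0.16  0.09]
axis [0.80962053 0.13083307 0.57218643] [0.80861469 0.130967   0.57357644]
```

View pics/c2.png

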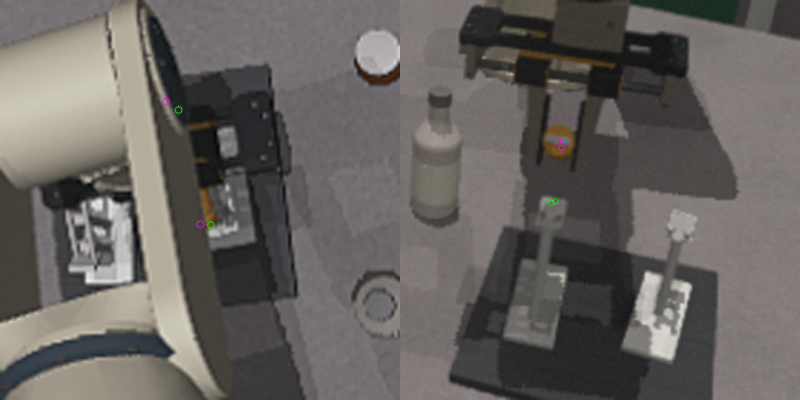

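The left panel (top) shows the rest mostly hidden by the arm. The right panel (scene) shows the valve end-on at (558,142), directly over the long rest's rods at (552,205), so the direction agrees with the plan.

Emit:
jog_arm([
  [1.1,1,-8,0.08,-0.16,0.09,-1],
  [1.1,1,-8,0,0,0,-1],
  [0,0,-8,0,0,0,-1],
  [0,0,-8,0,0,0,-1],
  [0,0,-8,0,0,0,-1],
  [0,0,-7.8,0,0,0,-1],
  [1.7,0.3,-2.5,0,0,0,-1],
  [1.7,0.3,-2.5,0,0,0,-1],
  [0,0,0,0,0,0,-1],
], squeeze=25)

```text
clock: 11.9
eef_pos: [0.5837, 0.1677, 0.14]
tcp_rot: [-0.0, 0.997, 0.08, 0.003]
contact_force: [-0.1, -0.1, -2.3]
finger_gap: 0.0274
grasp_force: 24.7
```

```bash
cat > st.py <<'E'
from kin import *
import sys
from rig import get_obs
w,s=sys.argv[1],float(sys.argv[2]);o=get_obs();low,u,n,_=rest(w)
d=np.array(o["eef_pos"])+[0,0,.019]-u*s-low
lat=np.cross(n,u);print("du,dn,lat mm",(np.array([d@u,d@n,d@lat])*1000).round(2),"f",np.array(o["contact_force"]).round(2),"fu,fn",np.round([o["contact_force"]@u,o["contact_force"]@n],2),"u",u.round(3),"n",n.round(3),o["clock"])
E
python3 st.py L .0603
```

```text
du,dn,lat mm [11.29  7.28 -0.35] f [-0.05 -0.08 -2.28] fu,fn [-1.36 -1.83] u [0.809 0.131 0.574] n [-0.566 -0.092  0.819] 11.9
```

Emit:
jog_arm([
  [0.6,0.1,-0.8,0,0,0,-1],
  [0.6,0.1,-0.8,0,0,0,-1],
  [0.6,0.1,-0.8,0,0,0,-1],
  [0.6,0.1,-0.8,0,0,0,-1],
  [0.6,0.1,-0.8,0,0,0,-1],
  [0,0,0,0,0,0,-1],
  [0,0,0,0,0,0,-1],
], squeeze=25)

```text
clock: 12.6
eef_pos: [0.5863, 0.1682, 0.1362]
tcp_rot: [-0.0, 0.997, 0.08, 0.003]
contact_force: [0.7, -0.1, -3.2]
finger_gap: 0.0274
grasp_force: 24.7
```

```bash
python3 st.py L .0603
```

```text
du,dn,lat mm [11.29  2.57 -0.35] f [ 0.69 -0.12 -3.21] fu,fn [-1.3  -3.01] u [0.809 0.131 0.574] n [-0.566 -0.092  0.819] 12.6
```

Emit:
jog_arm([
  [0.6,0.1,-0.8,0,0,0,-1],
  [0.3,0,-0.4,0,0,0,-1],
  [0.3,0,-0.4,0,0,0,-1],
  [0,0,0,0,0,0,-1],
], squeeze=25)

```text
clock: 13.0
eef_pos: [0.5875, 0.1683, 0.1345]
tcp_rot: [-0.0, 0.997, 0.08, 0.002]
contact_force: [-0.1, 0.3, -2.9]
finger_gap: 0.0275
grasp_force: 24.7
```

Emit:
jog_arm([
  [0.3,0,-0.4,0,0,0,-1],
  [0.3,0,-0.4,0,0,0,-1],
  [0,0,0,0,0,0,-1],
  [0,0,0,0,0,0,-1],
], squeeze=25)

```text
clock: 13.4
eef_pos: [0.5881, 0.1683, 0.1338]
tcp_rot: [-0.0, 0.997, 0.08, 0.003]
contact_force: [-1.1, -0.5, -2.0]
finger_gap: 0.0277
grasp_force: 24.7
```

```bash
python3 st.py L .0603
```

```text
du,dn,lat mm [11.43 -0.37 -0.5 ] f [-1.05 -0.46 -1.96] fu,fn [-2.04 -0.97] u [0.809 0.131 0.574] n [-0.566 -0.092  0.819] 13.4
```

Emit:
jog_arm([
  [0.3,0,-0.4,0,0,0,-1],
  [0,0,0,0,0,0,-1],
  [0,0,0,0,0,0,-1],
], squeeze=25)

```text
clock: 13.7
eef_pos: [0.5884, 0.1683, 0.1335]
tcp_rot: [-0.0, 0.997, 0.08, 0.003]
contact_force: [-0.2, -0.2, -1.1]
finger_gap: 0.0276
grasp_force: 24.7
```

Emit:
jog_arm([
  [0.3,0,-0.4,0,0,0,-1],
  [0,0,0,0,0,0,-1],
  [0,0,0,0,0,0,-1],
], squeeze=25)

```text
clock: 14.0
eef_pos: [0.5885, 0.1684, 0.1332]
tcp_rot: [-0.0, 0.997, 0.08, 0.002]
contact_force: [-4.7, 1.3, 6.1]
finger_gap: 0.0275
grasp_force: 24.8
```

```bash
python3 st.py L .0603
```

```text
du,dn,lat mm [11.41 -1.1  -0.5 ] f [-4.68  1.29  6.11] fu,fn [-0.11  7.54] u [0.809 0.131 0.574] n [-0.566 -0.092  0.819] 14.0
```

Emit:
jog_arm([
  [-0.2,0,0.3,0,0,0,-1],
  [-1.2,-0.2,-0.9,0,0,0,-1],
  [-1.2,-0.2,-0.9,0,0,0,-1],
  [-1.2,-0.2,-0.9,0,0,0,-1],
  [-1.2,-0.2,-0.9,0,0,0,-1],
  [-1.2,-0.2,-0.9,0,0,0,-1],
  [0,0,0,0,0,0,-1],
], squeeze=25)

```text
clock: 14.7
eef_pos: [0.5837, 0.1678, 0.1298]
tcp_rot: [-0.001, 0.997, 0.08, 0.004]
contact_force: [-1.3, 1.4, 6.5]
finger_gap: 0.0274
grasp_force: 24.8
```

```bash
python3 st.py L .0603
```

```text
du,dn,lat mm [ 5.42 -1.13 -0.28] f [-1.29  1.42  6.52] fu,fn [2.88 5.94] u [0.809 0.131 0.574] n [-0.566 -0.092  0.819] 14.7
```

Emit:
jog_arm([
  [-0.9,-0.1,-0.5,0,0,0,-1],
  [-0.8,-0.1,-0.5,0,0,0,-1],
  [0,0,0,0,0,0,-1],
], squeeze=25)

```text
clock: 15.0
eef_pos: [0.5818, 0.1674, 0.1285]
tcp_rot: [-0.001, 0.997, 0.08, 0.004]
contact_force: [-0.7, 1.1, 5.7]
finger_gap: 0.0274
grasp_force: 24.8
```

Emit:
jog_arm([
  [-0.9,-0.1,-0.5,0,0,0,-1],
  [-0.8,-0.1,-0.5,0,0,0,-1],
  [0,0,0,0,0,0,-1],
], squeeze=25)

```text
clock: 15.3
eef_pos: [0.5796, 0.167, 0.127]
tcp_rot: [-0.0, 0.997, 0.08, 0.003]
contact_force: [0.6, 1.8, 3.9]
finger_gap: 0.0274
grasp_force: 24.8
```

```bash
python3 st.py L .0603
```

```text
du,dn,lat mm [ 0.43 -1.02 -0.38] f [0.55 1.75 3.86] fu,fn [2.89 2.69] u [0.809 0.131 0.574] n [-0.566 -0.092  0.819] 15.3
```

Emit:
jog_arm([
  [-0.8,-0.1,-0.6,0,0,0,-1],
  [0,0,0,0,0,0,-1],
], squeeze=25)

```text
clock: 15.5
eef_pos: [0.5796, 0.167, 0.127]
tcp_rot: [-0.0, 0.997, 0.08, 0.004]
contact_force: [1.3, 1.2, 6.1]
finger_gap: 0.0272
grasp_force: 24.8
```

Emit:
jog_arm([
  [-0.8,-0.1,-0.6,0,0,0,-1],
  [0,0,0,0,0,0,-1],
], squeeze=25)

```text
clock: 15.7
eef_pos: [0.5796, 0.167, 0.1269]
tcp_rot: [-0.001, 0.997, 0.08, 0.005]
contact_force: [3.0, 1.9, 8.5]
finger_gap: 0.0276
grasp_force: 24.9
```

```bash
python3 st.py L .0603
```

```text
du,dn,lat mm [ 0.33 -1.07 -0.45] f [3.05 1.87 8.53] fu,fn [7.6  5.09] u [0.809 0.131 0.574] n [-0.566 -0.092  0.819] 15.7
```

Emit:
jog_arm([
  [0.8,0.1,0.6,0,0,0,-1],
  [0,0,0,0,0,0,-0.4],
  [0,0,0,0,0,0,-0.3],
  [0,0,0,0,0,0,-0.2],
  [0,0,0,0,0,0,-0.1],
  [0,0,0,0,0,0,0.1],
  [0,0,0,0,0,0,0.1],
  [0,0,0,0,0,0,0.1],
], squeeze=25)

```text
clock: 16.5
eef_pos: [0.5783, 0.1667, 0.1261]
tcp_rot: [-0.0, 0.997, 0.08, 0.002]
contact_force: [0.3, 0.5, -0.3]
finger_gap: 0.0502
grasp_force: 0.0
```

Emit:
jog_arm([
  [0,0,5,0,0,0,0.1],
  [0,0,10,0,0,0,0.1],
  [0,0,15,0,0,0,0.1],
  [0,0,20,0,0,0,0.1],
  [0,0,30,0,0,0,0.1],
  [-10,-15,40,0,0,0,0.1],
  [-20,-30,40,0,0,0,0.1],
  [-20,-30,35,0,0,0,0.1],
  [0,0,0,0,0,0,0.1],
])

```text
clock: 17.4
eef_pos: [0.5303, 0.092, 0.325]
tcp_rot: [-0.0, 0.997, 0.079, 0.007]
contact_force: [-0.3, -0.5, -0.0]
finger_gap: 0.0506
grasp_force: 0.0
```

```bash
python3 - <<'E'
from h import *
from kin import *
w=vision.read_camera("wrist");S=vision.read_camera("scene");low,u,n,_=rest("L")
f=cv2.resize(S["frame"][190:350,300:460],(400,400),interpolation=cv2.INTER_CUBIC)
g=cv2.resize(w["frame"],(533,400))[:,66:466].copy()
for q in proj(w,np.array([low,low+u*.1225])):
    cv2.circle(g,tuple(int(v) for v in q*.952-[66,0]),4,(255,0,255),1)
cv2.imwrite("pics/p1.png",cv2.cvtColor(np.hstack([f,g]),cv2.COLOR_RGB2BGR))
h=cv2.cvtColor(S["frame"],cv2.COLOR_RGB2HSV);c=cloud(S)
m=(h[...,0]>8)&(h[...,0]<25)&(h[...,1]>150)&(c[...,1]>.08)&(c[...,2]>.08);q=c[m];print(len(q),((q-low)@np.c_[u,n]*1000).round(0)[::max(1,len(q)//12)])
Rt=pose(8.4,35,1);d=Rt.apply([0,0,1]);g=rk(0,-.1,.218)+.019*d
s=plan(np.array([.43,-.20,.33]),Rt);s=plan(g-.09*d,Rt,*s);plan(g,Rt,*s)
E
```

```text
126 [[-900.  826.]
 [ 195.  266.]
 [ 194.  265.]
 [ 193.  263.]
 [ 195.  265.]
 [ 110.   12.]
 [ 107.   11.]
 [ 109.    9.]
 [ 111.    6.]
 [ 109.    6.]
 [ 107.   -2.]
 [ 113.   -9.]
 [ 110.  -10.]]
at [0.5302 0.0938 0.3203] f [-1.2  0.4 -0.2] gap 0.0504 t 17.5
   [-0.06 -0.13  1.98  0.08  0.97  1.32] dq 0.09
   [-0.5  -0.28  2.2   0.55  0.76  0.6 ] dq 0.24
   [-1.06 -0.16  2.32  1.18  0.98 -0.35] dq 0.2
d mm [-100.2 -293.8    9.7] rot deg [  8.26 -53.86  -0.66]
   [-1.03 -0.01  2.25  1.25  0.93 -0.44] dq 0.04
   [-1.01  0.13  2.17  1.3   0.89 -0.5 ] dq 0.03
   [-1.    0.26  2.08  1.33  0.87 -0.54] dq 0.03
d mm [ 111.7 -139.1  -71.3] rot deg [0. 0. 0.]
   [-0.95  0.3   2.07  1.39  0.83 -0.58] dq 0.01
   [-0.9   0.34  2.06  1.45  0.8  -0.61] dq 0.01
   [-0.86  0.39  2.04  1.51  0.77 -0.65] dq 0.01
d mm [ 72.9  10.8 -51.6] rot deg [0. 0. 0.]
```

View pics/p1.png

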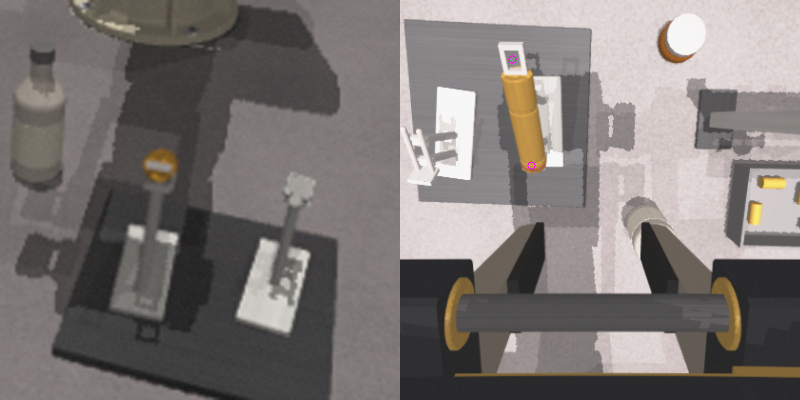

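The long valve lies seated: end-on at (160,165) on its rods in the scene view, and in the wrist view the predicted foot (531,166) and eye (512,60) circles fall on it. Before leaving, I use the wrist depth to refine the short rest.

```bash
python3 - <<'E'
from h import *
from kin import *
w=vision.read_camera("wrist");c=cloud(w).reshape(-1,3);f=w["frame"].reshape(-1,3)
d=c[:,:2]-[.5399,.2838]
m=(abs(d[:,0])<.08)&(abs(d[:,1])<.04)&(c[:,2]>.015)&(c[:,2]<.026)
print("plate",cv2.minAreaRect((c[m,:2]*1000).astype(np.float32)),np.median(c[m,2]))
low,u,n,y=rest("S");a=np.deg2rad(y);Y=np.array([-np.sin(a),np.cos(a),0])
q=c[(abs(d[:,0])<.08)&(abs(d[:,1])<.03)&(c[:,2]>.07)&(c[:,2]<.2)];l=(q-low)@np.c_[u,Y,n]*1000
rod=l[(l[:,0]>8)&(abs(l[:,2]+14)<8)]
for s in(-1,1):
    k=rod[rod[:,1]*s>1];p=np.polyfit(k[:,0],k[:,1],1);print("rod",s,len(k),"mid y",np.median(k[:,1]).round(2),"slope deg",np.degrees(p[0]).round(2),"top n",np.percentile(k[:,2],[50,90]).round(1),"umax",k[:,0].max().round(1))
st=l[(abs(l[:,0])<15)&(l[:,2]>-6)];print("stop u",np.percentile(st[:,0],[5,50,95]).round(1),"y",np.percentile(st[:,1],[2,98]).round(1),len(st))
E
```

```text
plate ((533.0694580078125, 284.53387451171875), (66.21786499023438, 138.14602661132812), 83.99340057373047) 0.020297918568000783
rod -1 383 mid y -10.12 slope deg -0.15 top n [-12.3 -10.6] umax 60.3
rod 1 377 mid y 5.62 slope deg -0.08 top n [-12.7 -10.8] umax 60.6
stop u [-5.3 -1.2  0.3] y [-13.2  12.6] 277
```

Emit:
jog_arm([
  [-5,-14.7,0.5,0.41,-2.69,-0.03,0.1],
  [-5,-14.7,0.5,0.41,-2.69,-0.03,0.1],
  [-5,-14.7,0.5,0.41,-2.69,-0.03,0.1],
  [-5,-14.7,0.5,0.41,-2.69,-0.03,0.1],
  [-5,-14.7,0.5,0.41,-2.69,-0.03,0.1],
  [-5,-14.7,0.5,0.41,-2.69,-0.03,0.1],
  [-5,-14.7,0.5,0.41,-2.69,-0.03,0.1],
  [-5,-14.7,0.5,0.41,-2.69,-0.03,0.1],
  [-5,-14.7,0.5,0.41,-2.69,-0.03,0.1],
  [-5,-14.7,0.5,0.41,-2.69,-0.03,0.1],
  [-5,-14.7,0.5,0.41,-2.69,-0.03,0.1],
  [-5,-14.7,0.5,0.41,-2.69,-0.03,0.1],
  [-5,-14.7,0.5,0.41,-2.69,-0.03,0.1],
  [-5,-14.7,0.5,0.41,-2.69,-0.03,0.1],
  [-5,-14.7,0.5,0.41,-2.69,-0.03,0.1],
  [-5,-14.7,0.5,0.41,-2.69,-0.03,0.1],
  [-5,-14.7,0.5,0.41,-2.69,-0.03,0.1],
  [-5,-14.7,0.5,0.41,-2.69,-0.03,0.1],
  [-5,-14.7,0.5,0.41,-2.69,-0.03,0.1],
  [-5,-14.7,0.5,0.41,-2.69,-0.03,0.1],
])

```text
clock: 19.55
eef_pos: [0.4298, -0.2002, 0.3274]
tcp_rot: [-0.034, 0.885, 0.066, 0.459]
contact_force: [0.1, -0.6, -0.8]
finger_gap: 0.0505
grasp_force: 0.0
```

```bash
python3 - <<'E'
from kin import *
Rt=pose(8.4,35,1);d=Rt.apply([0,0,1]);g=rk(0,-.1,.218)+.019*d
s=plan(g-.09*d,Rt)
E
```

```text
at [ 0.4298 -0.2002  0.3274] f [ 0.1 -0.6 -0.8] gap 0.0505 t 19.55
   [-1.03 -0.01  2.26  1.25  0.92 -0.44] dq 0.04
   [-1.01  0.13  2.17  1.3   0.89 -0.51] dq 0.03
   [-1.    0.26  2.08  1.33  0.87 -0.54] dq 0.03
d mm [ 111.9 -138.9  -68.7] rot deg [ 0.08 -0.19 -0.07]
```

Emit:
jog_arm([
  [9.3,-11.6,-5.7,0,0,0,0.1],
  [9.3,-11.6,-5.7,0,0,0,0.1],
  [9.3,-11.6,-5.7,0,0,0,0.1],
  [9.3,-11.6,-5.7,0,0,0,0.1],
  [9.3,-11.6,-5.7,0,0,0,0.1],
  [9.3,-11.6,-5.7,0,0,0,0.1],
  [9.3,-11.6,-5.7,0,0,0,0.1],
  [9.3,-11.6,-5.7,0,0,0,0.1],
  [9.3,-11.6,-5.7,0,0,0,0.1],
  [9.3,-11.6,-5.7,0,0,0,0.1],
  [9.3,-11.6,-5.7,0,0,0,0.1],
  [9.3,-11.6,-5.7,0,0,0,0.1],
  [0,0,0,0,0,0,0.1],
])

```text
clock: 20.85
eef_pos: [0.5424, -0.3393, 0.2576]
tcp_rot: [-0.034, 0.886, 0.066, 0.458]
contact_force: [0.1, 0.2, -0.1]
finger_gap: 0.0503
grasp_force: 0.0
```

```bash
sed -i 's/-.0442,-.0008/-.0442,-.0012/' kin.py; python3 - <<'E'
from kin import *
from h import *
w=vision.read_camera("wrist");c=cloud(w);h=cv2.cvtColor(w["frame"],cv2.COLOR_RGB2HSV)
p=rk(0,-.1,.21)
m=(h[...,0]>8)&(h[...,0]<25)&(h[...,1]>150)&(np.hypot(c[...,0]-p[0],c[...,1]-p[1])<.03)&(c[...,2]>.16)&(c[...,2]<.26)
q=c[m];s=least_squares(lambda v:np.hypot(q[:,0]-v[0],q[:,1]-v[1])-.014,p[:2],loss="soft_l1",f_scale=.002);print("cyl",s.x,p[:2],len(q),q[:,2].min())
lo=[np.median(q[abs(q[:,2]-z)<.006][:,:2],0).round(4) for z in(.19,.215,.24)];print(lo)
Rt=pose(8.4,35,1);d=Rt.apply([0,0,1]);g=rk(0,-.1,.218)+.019*d
plan(g,Rt,show=False)
E
```

```text
cyl [ 0.60065178 -0.32868211] [ 0.59922481 -0.3306101 ] 2861 0.17711387320003874
[array([ 0.5885, -0.3309]), array([ 0.5887, -0.3311]), array([ 0.5878, -0.3311])]
at [ 0.5418 -0.3385  0.258 ] f [-0.4 -0.2 -0.9] gap 0.0505 t 20.9
d mm [ 72.8  10.1 -50.9] rot deg [ 0.02 -0.37 -0.11]
```

Emit:
jog_arm([
  [7.3,1.2,-5.1,0,-0.2,-0.1,0.1],
  [7.3,1.2,-5.1,0,-0.17,0,0.1],
  [7.3,1.2,-5.1,0,0,0,0.1],
  [7.3,1.2,-5.1,0,0,0,0.1],
  [7.3,1.1,-5.1,0,0,0,0.1],
  [7.3,1.1,-5.1,0,0,0,0.1],
  [7.3,1.1,-5.1,0,0,0,0.1],
  [7.3,1.1,-5.1,0,0,0,0.1],
  [7.3,1.1,-5.1,0,0,0,0.1],
  [6.9,1.1,-5,0,0,0,0.1],
  [0,0,0,0,0,0,0.1],
  [0,0,0,0,0,0,0.1],
])

```text
clock: 22.1
eef_pos: [0.6141, -0.3275, 0.2086]
tcp_rot: [-0.032, 0.884, 0.065, 0.461]
contact_force: [0.2, 0.2, 0.1]
finger_gap: 0.0508
grasp_force: 0.0
```

Emit:
jog_arm([
  [0,0,0,0,0,0,-0.2],
  [0,0,0,0,0,0,-0.4],
  [0,0,0,0,0,0,-0.6],
  [0,0,0,0,0,0,-1],
  [0,0,0,0,0,0,-1],
  [0,0,0,0,0,0,-1],
  [0,0,0,0,0,0,-1],
  [0,0,0,0,0,0,-1],
], squeeze=25)

```text
clock: 22.9
eef_pos: [0.6141, -0.3279, 0.209]
tcp_rot: [-0.032, 0.884, 0.065, 0.461]
contact_force: [-0.6, -1.8, 2.2]
finger_gap: 0.0274
grasp_force: 24.5
```

```bash
python3 - <<'E'
from kin import *
Rt=pose(8.4,35,1);d=Rt.apply([0,0,1]);g=rk(0,-.1,.218)+.019*d
plan(g,Rt,n=1);from rig import get_obs;print(get_obs()["tcp_rot"])
E
```

```text
at [ 0.6141 -0.3279  0.209 ] f [-0.6 -1.8  2.2] gap 0.0274 t 22.9
d mm [ 0.5 -0.4 -1.9] rot deg [0.19 0.12 0.06]
[-0.03209273  0.88423385  0.06530882  0.46134078]
```

Emit:
jog_arm([
  [0,0,2,0,0,0,-1],
  [0,0,2.5,0,0,0,-1],
  [0,0,2.5,0,0,0,-1],
  [0,0,2.5,0,0,0,-1],
  [0,0,0,0,0,0,-1],
  [0,0,0,0,0,0,-1],
], squeeze=25)

```text
clock: 23.5
eef_pos: [0.614, -0.3277, 0.2184]
tcp_rot: [-0.032, 0.884, 0.065, 0.461]
contact_force: [0.8, -0.5, -2.7]
finger_gap: 0.0278
grasp_force: 24.5
```

```bash
python3 - <<'E'
from h import *
r=vision.read_camera("wrist");f=r["frame"][90:280,190:350]
cv2.imwrite("pics/w3.png",cv2.cvtColor(cv2.resize(f,None,fx=3,fy=3,interpolation=cv2.INTER_CUBIC),cv2.COLOR_RGB2BGR))
E
```

```text
(no output)
```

View pics/w3.png

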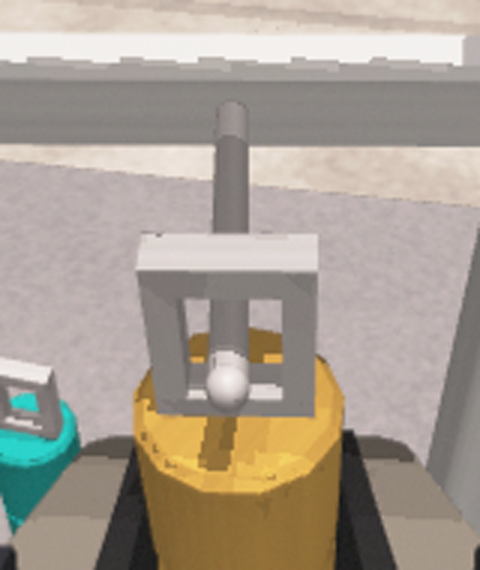

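The peg tip (228,385) is centred in the short valve's eye (opening at columns 185-282), and the valve's weight now hangs in the gripper. Withdrawing.

Emit:
jog_arm([
  [-4,-0.6,0,0,0,0,-1],
  [-4,-0.6,0,0,0,0,-1],
  [-4,-0.6,0,0,0,0,-1],
  [-4,-0.6,0,0,0,0,-1],
  [-5,-0.7,0,0,0,0,-1],
  [-5,-0.7,0,0,0,0,-1],
  [-6,-0.9,0,0,0,0,-1],
  [-8,-1.2,0,0,0,0,-1],
  [0,0,0,0,0,0,-1],
], squeeze=25)

```text
clock: 24.45
eef_pos: [0.5731, -0.3338, 0.2182]
tcp_rot: [-0.032, 0.884, 0.065, 0.461]
contact_force: [0.2, -0.0, -2.7]
finger_gap: 0.0278
grasp_force: 24.5
```

```bash
python3 - <<'E'
from kin import *
x,Rp=place("S",.0439,.008,.012);Rt=pose(8.4,35,1);print(x)
s=plan(np.array([.455,-.26,.31]),Rt)
s=plan(np.array([.455,.0,.33]),Rp,*s)
s=plan(x+[0,0,.08],Rp,*s)
E
```

```text
[0.531373   0.28233144 0.13259844]
at [ 0.5731 -0.3338  0.2182] f [ 0.2 -0.  -2.7] gap 0.0278 t 24.45
   [-0.97  0.23  2.14  1.39  0.85 -0.6 ] dq 0.03
   [-1.02  0.12  2.2   1.31  0.9  -0.52] dq 0.03
   [-1.08 -0.01  2.24  1.22  0.97 -0.44] dq 0.03
d mm [-118.1   73.8   91.8] rot deg [0.17 0.08 0.09]
   [-0.7  -0.2   2.17  0.65  0.81  0.4 ] dq 0.23
   [-0.28 -0.18  2.02  0.14  1.01  1.16] dq 0.15
   [ 0.   -0.02  1.82 -0.    1.33  1.54] dq 0.08
d mm [  0. 260.  20.] rot deg [-4.89 54.81 -6.09]
   [0.19 0.07 1.82 0.   1.25 1.73] dq 0.05
   [ 0.36  0.19  1.77 -0.    1.18  1.9 ] dq 0.04
   [0.49 0.32 1.69 0.   1.14 2.03] dq 0.03
d mm [  76.4  282.3 -117.4] rot deg [0. 0. 0.]
```

Emit:
jog_arm([
  [-15,0,5,0,0,0,-1],
  [-15,0,10,0,0,0,-1],
  [-15,5,12,0,0,0,-1],
  [-15,10,12,0,0,0,-1],
  [-15,14,13,0,0,0,-1],
  [-15,15,13,0,0,0,-1],
  [-14,15,13,0,0,0,-1],
  [-14,14.8,13.8,0,0,0,-1],
  [0,0,0,0,0,0,-1],
], squeeze=25)

```text
clock: 25.35
eef_pos: [0.4547, -0.2584, 0.3116]
tcp_rot: [-0.032, 0.884, 0.066, 0.462]
contact_force: [-0.2, 0.3, -2.5]
finger_gap: 0.0274
grasp_force: 24.5
```

Emit:
jog_arm([
  [0,13,1,-0.245,2.74,-0.305,-1],
  [0,13,1,-0.245,2.74,-0.305,-1],
  [0,13,1,-0.245,2.74,-0.305,-1],
  [0,13,1,-0.245,2.74,-0.305,-1],
  [0,13,1,-0.245,2.74,-0.305,-1],
  [0,13,1,-0.245,2.74,-0.305,-1],
  [0,13,1,-0.245,2.74,-0.305,-1],
  [0,13,1,-0.245,2.74,-0.305,-1],
  [0,13,1,-0.245,2.74,-0.305,-1],
  [0,13,1,-0.245,2.74,-0.305,-1],
  [0,13,1,-0.245,2.74,-0.305,-1],
  [0,13,1,-0.245,2.74,-0.305,-1],
  [0,13,1,-0.245,2.74,-0.305,-1],
  [0,13,1,-0.245,2.74,-0.305,-1],
  [0,13,1,-0.245,2.74,-0.305,-1],
  [0,13,1,-0.245,2.74,-0.305,-1],
  [0,13,1,-0.245,2.74,-0.305,-1],
  [0,13,1,-0.245,2.74,-0.305,-1],
  [0,13,1,-0.245,2.74,-0.305,-1],
  [0,13,1,-0.245,2.74,-0.305,-1],
], squeeze=25)

```text
clock: 27.35
eef_pos: [0.456, 0.0009, 0.3299]
tcp_rot: [0.001, 1.0, 0.017, -0.001]
contact_force: [0.3, -0.2, -1.8]
finger_gap: 0.0277
grasp_force: 24.5
```

```bash
python3 - <<'E'
from kin import *
x,Rp=place("S",.0439,.008,.012)
s=plan(x+[0,0,.08],Rp)
E
```

```text
at [0.456  0.0009 0.3299] f [ 0.3 -0.2 -1.8] gap 0.0277 t 27.35
   [ 0.2   0.07  1.82 -0.    1.25  1.73] dq 0.05
   [ 0.36  0.19  1.77 -0.    1.18  1.9 ] dq 0.04
   [0.49 0.32 1.69 0.   1.14 2.03] dq 0.03
d mm [  75.4  281.4 -117.3] rot deg [ 0.13 -0.08 -0.12]
```

Emit:
jog_arm([
  [5.4,20.1,0,0.13,-0.08,-0.12,-1],
  [5.4,20.1,0,0,0,0,-1],
  [5.4,20.1,0,0,0,0,-1],
  [5.4,20.1,0,0,0,0,-1],
  [5.4,20.1,0,0,0,0,-1],
  [5.4,20.1,0,0,0,0,-1],
  [5.4,20.1,0,0,0,0,-1],
  [5.4,20.1,0,0,0,0,-1],
  [5.4,20.1,0,0,0,0,-1],
  [5.4,20.1,0,0,0,0,-1],
  [5.4,20.1,-5,0,0,0,-1],
  [5.4,20.1,-15,0,0,0,-1],
  [5.4,20.1,-20,0,0,0,-1],
  [5.2,20.1,-25,0,0,0,-1],
  [0,0,-25,0,0,0,-1],
  [0,0,-20,0,0,0,-1],
  [0,0,-7,0,0,0,-1],
  [0,0,0,0,0,0,-1],
], squeeze=25)

```text
clock: 29.15
eef_pos: [0.5309, 0.2814, 0.2118]
tcp_rot: [0.001, 1.0, 0.016, 0.0]
contact_force: [-0.0, -0.8, -3.1]
finger_gap: 0.0276
grasp_force: 24.5
```

```bash
python3 - <<'E'
from kin import *
from rig import get_obs
x,Rp=place("S",.0439,.008,.012)
s=plan(x,Rp,show=False)
o=get_obs();Rm=R.from_quat(np.roll(o["tcp_rot"],-1));Rg=R.from_quat([.88423,.06531,.46134,-.03209])
print("axis",Rm.apply(Rg.inv().apply([0,0,1])),rest("S")[1])
E
```

```text
at [0.5309 0.2814 0.2118] f [-0.  -0.8 -3.1] gap 0.0276 t 29.15
d mm [  0.5   0.9 -79.2] rot deg [0.09 0.03 0.  ]
axis [0.81945903 0.02307815 0.57267294] [0.81874784 0.02573019 0.57357644]
```

Emit:
jog_arm([
  [0.5,0.9,-10,0,0,0.1,-1],
  [0,0,-12,0,0,0,-1],
  [0,0,-12,0,0,0,-1],
  [0,0,-12,0,0,0,-1],
  [0,0,-12,0,0,0,-1],
  [0,0,-12,0,0,0,-1],
  [0,0,-9.2,0,0,0,-1],
  [1.1,0,-1.6,0,0,0,-1],
  [1.1,0,-1.6,0,0,0,-1],
  [1.1,0,-1.6,0,0,0,-1],
  [0,0,0,0,0,0,-1],
  [0,0,0,0,0,0,-1],
], squeeze=25)

```text
clock: 30.35
eef_pos: [0.5355, 0.2826, 0.1295]
tcp_rot: [0.0, 1.0, 0.017, 0.002]
contact_force: [-0.0, 0.1, -2.4]
finger_gap: 0.0275
grasp_force: 24.5
```

```bash
python3 st.py S .0439
```

```text
du,dn,lat mm [9.62 7.1  0.1 ] f [-0.    0.13 -2.41] fu,fn [-1.38 -1.98] u [0.819 0.026 0.574] n [-0.573 -0.018  0.819] 30.35
```

Emit:
jog_arm([
  [0.6,0,-0.8,0,0,0,-1],
  [0.6,0,-0.8,0,0,0,-1],
  [0.6,0,-0.8,0,0,0,-1],
  [0.6,0,-0.8,0,0,0,-1],
  [0.6,0,-0.8,0,0,0,-1],
  [0,0,0,0,0,0,-1],
], squeeze=25)

```text
clock: 30.95
eef_pos: [0.5377, 0.2827, 0.1258]
tcp_rot: [0.0, 1.0, 0.016, 0.001]
contact_force: [-5.3, 1.0, 6.4]
finger_gap: 0.0274
grasp_force: 24.6
```

Emit:
jog_arm([
  [0.3,0,-0.4,0,0,0,-1],
  [0.3,0,-0.4,0,0,0,-1],
  [0,0,0,0,0,0,-1],
], squeeze=25)

```text
clock: 31.25
eef_pos: [0.5379, 0.2829, 0.1255]
tcp_rot: [-0.0, 1.0, 0.016, 0.001]
contact_force: [-8.7, 0.3, 13.4]
finger_gap: 0.027
grasp_force: 24.7
```

Emit:
jog_arm([
  [0.3,0,-0.4,0,0,0,-1],
  [0.3,0,-0.4,0,0,0,-1],
  [0,0,0,0,0,0,-1],
], squeeze=25)

```text
clock: 31.55
eef_pos: [0.5382, 0.2833, 0.1252]
tcp_rot: [-0.0, 1.0, 0.016, 0.0]
contact_force: [-11.4, 1.2, 17.2]
finger_gap: 0.0275
grasp_force: 24.8
```

```bash
python3 st.py S .0439
```

```text
du,dn,lat mm [9.37 2.02 0.77] f [-11.37   1.21  17.15] fu,fn [ 0.56 20.55] u [0.819 0.026 0.574] n [-0.573 -0.018  0.819] 31.55
```

Emit:
jog_arm([
  [-0.8,0.5,1.1,0,0,0,-1],
  [-1.2,0,-0.8,0,0,0,-1],
  [-1.2,0,-0.8,0,0,0,-1],
  [-1.2,0,-0.8,0,0,0,-1],
  [-1.2,0,-0.8,0,0,0,-1],
  [0,0,0,0,0,0,-1],
], squeeze=25)

```text
clock: 32.15
eef_pos: [0.5353, 0.2839, 0.1232]
tcp_rot: [-0.001, 1.0, 0.016, 0.003]
contact_force: [-1.5, 0.9, 10.5]
finger_gap: 0.0274
grasp_force: 24.9
```

```bash
python3 st.py S .0439
```

```text
du,dn,lat mm [5.89 2.04 1.46] f [-1.49  0.92 10.47] fu,fn [4.81 9.41] u [0.819 0.026 0.574] n [-0.573 -0.018  0.819] 32.15
```

Emit:
jog_arm([
  [-0.3,0,0.4,0,0,0,-1],
  [-0.8,0,-0.6,0,0,0,-1],
  [-0.8,0,-0.6,0,0,0,-1],
  [-0.8,0,-0.6,0,0,0,-1],
  [0,0,0,0,0,0,-1],
], squeeze=25)

```text
clock: 32.65
eef_pos: [0.5322, 0.2837, 0.1212]
tcp_rot: [-0.001, 1.0, 0.016, 0.003]
contact_force: [-1.4, 2.0, 8.8]
finger_gap: 0.0275
grasp_force: 24.9
```

```bash
python3 st.py S .0439
```

```text
du,dn,lat mm [2.11 2.15 1.35] f [-1.43  2.03  8.83] fu,fn [3.94 8.02] u [0.819 0.026 0.574] n [-0.573 -0.018  0.819] 32.65
```

Emit:
jog_arm([
  [-0.8,0,-0.6,0,0,0,-1],
  [0,0,0,0,0,0,-1],
], squeeze=25)

```text
clock: 32.85
eef_pos: [0.5314, 0.2837, 0.1206]
tcp_rot: [-0.0, 1.0, 0.016, 0.003]
contact_force: [-1.7, 1.5, 8.8]
finger_gap: 0.0276
grasp_force: 24.9
```

Emit:
jog_arm([
  [-0.8,0,-0.6,0,0,0,-1],
  [0,0,0,0,0,0,-1],
], squeeze=25)

```text
clock: 33.05
eef_pos: [0.5305, 0.2837, 0.12]
tcp_rot: [-0.0, 1.0, 0.016, 0.003]
contact_force: [-2.2, 1.3, 10.2]
finger_gap: 0.0274
grasp_force: 24.9
```

```bash
python3 st.py S .0439
```

```text
du,dn,lat mm [0.15 2.16 1.4 ] f [-2.18  1.29 10.18] fu,fn [4.09 9.57] u [0.819 0.026 0.574] n [-0.573 -0.018  0.819] 33.05
```

Emit:
jog_arm([
  [-1,0,-0.4,0,0,0,-1],
  [-0.8,0,-0.6,0,0,0,-1],
  [0,0,0,0,0,0,-1],
], squeeze=25)

```text
clock: 33.35
eef_pos: [0.5296, 0.2836, 0.1194]
tcp_rot: [-0.0, 1.0, 0.017, 0.003]
contact_force: [1.2, -0.3, 10.2]
finger_gap: 0.0272
grasp_force: 24.8
```

Emit:
jog_arm([
  [-0.8,0,-0.5,0,0,0,-1],
  [0,0,0,0,0,0,-1],
], squeeze=25)

```text
clock: 33.55
eef_pos: [0.5296, 0.2836, 0.1194]
tcp_rot: [-0.001, 1.0, 0.017, 0.004]
contact_force: [2.5, -1.1, 12.4]
finger_gap: 0.0281
grasp_force: 24.9
```

Emit:
jog_arm([
  [-0.8,0,-0.5,0,0,0,-1],
  [0,0,0,0,0,0,-1],
], squeeze=25)

```text
clock: 33.75
eef_pos: [0.5295, 0.2836, 0.1193]
tcp_rot: [-0.001, 1.0, 0.017, 0.005]
contact_force: [4.2, -2.2, 14.6]
finger_gap: 0.0273
grasp_force: 24.9
```

```bash
python3 st.py S .0439
```

```text
du,dn,lat mm [-1.08  2.15  1.37] f [ 4.21 -2.18 14.62] fu,fn [11.78  9.6 ] u [0.819 0.026 0.574] n [-0.573 -0.018  0.819] 33.75
```

Emit:
jog_arm([
  [1.2,0,1.4,0,0,0,-1],
  [0,0,0,0,0,0,-1],
  [0,0,0,0,0,0,-0.4],
  [0,0,0,0,0,0,-0.3],
  [0,0,0,0,0,0,-0.2],
  [0,0,0,0,0,0,-0.1],
  [0,0,0,0,0,0,0.1],
  [0,0,0,0,0,0,0.1],
  [0,0,0,0,0,0,0.1],
], squeeze=25)

```text
clock: 34.65
eef_pos: [0.5272, 0.2829, 0.1181]
tcp_rot: [0.0, 1.0, 0.017, 0.001]
contact_force: [-0.1, -0.1, -0.2]
finger_gap: 0.0504
grasp_force: 0.0
```

Emit:
jog_arm([
  [0,0,5,0,0,0,0.1],
  [0,0,10,0,0,0,0.1],
  [0,0,15,0,0,0,0.1],
  [0,0,20,0,0,0,0.1],
  [0,0,30,0,0,0,0.1],
  [-5,-15,40,0,0,0,0.1],
  [-15,-30,40,0,0,0,0.1],
  [-15,-30,30,0,0,0,0.1],
  [-15,-30,5,0,0,0,0.1],
  [0,0,0,0,0,0,0.1],
])

```text
clock: 35.65
eef_pos: [0.4772, 0.177, 0.3149]
tcp_rot: [-0.0, 1.0, 0.016, 0.003]
contact_force: [-1.0, -0.2, -1.3]
finger_gap: 0.0505
grasp_force: 0.0
```

```bash
python3 - <<'E'
from h import *
from kin import *
w=vision.read_camera("wrist");S=vision.read_camera("scene")
f=cv2.resize(S["frame"][110:350,140:460],(400,300),interpolation=cv2.INTER_CUBIC)
g=cv2.resize(w["frame"],(400,300)).copy()
for k,L in(("L",.1225),("S",.0875)):
  low,u,n,_=rest(k)
  for q in proj(w,np.array([low,low+u*L])):cv2.circle(g,tuple(int(v) for v in q*400/560),4,(255,0,255),1)
cv2.imwrite("pics/p2.png",cv2.cvtColor(np.hstack([f,g]),cv2.COLOR_RGB2BGR))
h=cv2.cvtColor(w["frame"],cv2.COLOR_RGB2HSV);c=cloud(w);b=(h[...,0]>8)&(h[...,0]<25)&(h[...,1]>150)
for k in "LS":
  low,u,n,_=rest(k);l=(c-low)@np.c_[u,np.cross(n,u),n]*1000
  q=l[b&(abs(l[...,1])<25)&(abs(l[...,2])<25)&(abs(l[...,0]-40)<90)]
  p=np.polyfit(q[:,0],q[:,1],1);tt=q[q[:,2]>np.percentile(q[:,2],70)];pn=np.polyfit(tt[:,0],tt[:,2],1)
  print(k,len(q),"u",np.percentile(q[:,0],[1,99]).round(1),"lat med",np.median(q[:,1]).round(1),"yaw,pitch dev",np.degrees([p[0],pn[0]]).round(1),"top n",np.percentile(q[:,2],97).round(1))
E
```

```text
L 3132 u [  4.6 110.7] lat med -0.2 yaw,pitch dev [ 1.  -0.2] top n 14.8
S 1959 u [ 3.  74.9] lat med -4.2 yaw,pitch dev [ 1.  -0.3] top n 15.6
```

View pics/p2.png

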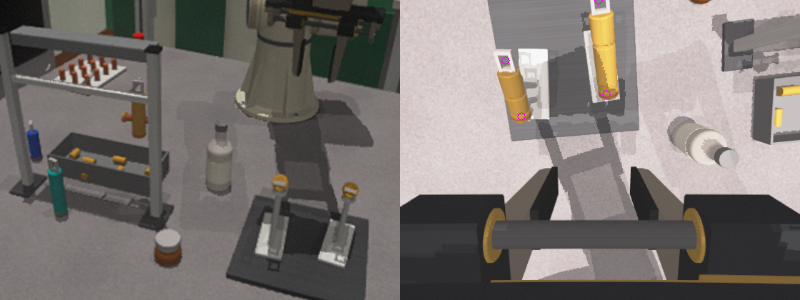

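Both valves lie on their rods, end-on at (280,183) and (350,188) in the scene view. The wrist depth shows body ends at 110.7 and 74.9 mm up the slope with axes within about 1°. The tee still hangs at (138,115), and the bottle, jar and bin look undisturbed.

```bash
python3 -c "
from rig import ctrl;print(ctrl.close_job())"
```

```text
the job is handed in; nothing more can be done
None
```

The job is handed in at about 36 s: the long and short brass valves each lie on their own rest, eye uphill and foot against the stop, and the tee, bottle, jar and bin were left alone (the hand-in returned no verdict).

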